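# Reverse the specimen tray, slide it into its rails and pin it with the drift

## Task

The blue specimen tray lies with its narrow nose the wrong way round: turn it end for end, with the test block staying in its pocket, and slide it nose first into the guide rails of the grey dock until it meets the spring stop. Then push the red-headed tapered drift down through the tray's tail hole into the dock's hole, collar fully down on the tray, so that the two holes are pulled into line and the tray is locked in; let go and leave everything else alone.

Things in the scene. Friction and masses are not known exactly. Their poses are not given: they have to be found in the camera images.
- dock: Fixed grey base, 255 (x) x 120 (y) x 26 mm; origin at the centre of its underside, x = direction in which the tray slides in, z up. On its top stand two aluminium guide rails from x = +29 to +97 mm, 80 mm apart inside (flared to about 88 mm at their open end). Lips from x = +43 mm (66 mm gap, undersides 9 mm, tops 14 mm above the base's top) stop the tray from being dropped in from above.
- plunger (a joint): Brass spring stop at the far end of the rails; travel in m along dock +x, 0 = free. The tray's nose tip meets it 4 mm before home (home = tray_hole straight over dock_hole, joint 0.004; it gives to 0.005). It pushes back with 3.5 N, 5 N at home, and so returns a released tray to about 4 mm short of home.
- dock_hole (a point): Centre of the mouth of the dock's drift hole, on the base's top (26 mm above the bench) at dock x = -52.5 mm, y = 0; 15 mm diameter, slightly chamfered, through the whole base. Same axes as the dock.
- dock_mouth (a point): Point midway between the rails at their open end, on the base's top (dock x = +28.5 mm). Same axes as the dock.
- tray_grip (a point): Middle of the black upright rib on the blue tray, 32 mm above the tray's underside. The rib is 40 mm long (tray x), 14 mm thick (tray y), its top 48 mm above the underside; pinch it across the 14 mm from above. x points to the wide tail (away from the nose), z up. The loaded tray (about 0.4 kg) balances within 20 mm of here.
- tray_hole (a point): Centre of the tray's drift hole at the tray's underside, 60 mm behind tray_grip in the wide tail; 15 mm diameter, slightly chamfered, through the 6 mm plate. The tail is 100 mm wide, from 80 mm behind to 16 mm ahead of tray_grip, and too wide for the rails. Same axes as the tray.
- tray_nose (a point): Tip of the tray's nose at the underside, on the centre line, 85 mm ahead of tray_grip. The nose is a 6 mm plate 76 mm wide, its last 8 mm 66 mm wide, and reaches back to 16 mm ahead of tray_grip. Same axes as the tray.
- tray_pocket (a point): Centre of the floor of the tray's square pocket (53 mm inside, 59 mm outside, frame 8 mm high), on the nose 51 mm ahead of tray_grip and 6 mm above the tray's underside. Same axes as the tray.
- block_center (a point): Centre of the round steel test block (50 mm diameter, 10 mm thick, 0.13 kg) that lies loose in the tray's pocket.
- drift_head (a point): Centre of the red round head (18 mm diameter, 28 mm tall) of the steel drift, standing tip down in its dark stand. This point is 48 mm above the tip and 18 mm above the underside of the collar (23 mm diameter, 4 mm thick). Below the collar: 13 mm shank 12 mm long, then an 18 mm taper to a 4 mm tip, all oiled. z = drift axis, up. 0.09 kg.
- drift_collar (a point): Centre of the underside of the drift's collar, on its axis; it rests on the tray's plate (32 mm above the bench) when the drift is fully in, and on the stand's top at the start. z up.
- stand: Fixed dark steel stand of the drift, 52 x 52 x 34 mm, origin at the centre of its underside; the drift hangs by its collar in a 15.5 mm hole 32 mm deep.
- tape: Yellow-brown tape roll, 70 mm diameter, 18 mm tall, lying loose on the bench; a bystander.
- carton_blue: Blue carton with a brown top, 70 x 52 x 89 mm, standing at the back; a bystander.
- pen: Blue pen, 123 mm long, lying loose at the back; a bystander.
- loupe: Small black folding magnifier, 50 x 36 x 18 mm, at the front left; a bystander.
Things that resemble listed ones, but are neither listed nor needed, are in the scene too. Leave any purple look-alike of the part that bears block_center alone.

How it is judged:
By the outcome, as a careful person would: the job done as asked, in the order asked, and still so for the second after the job is handed in, with the robot touching nothing.
It also fails if it takes over 61 s, if anything falls off the work surface, if the arm or the gripper's body presses on something with over 40 N, if the wrist force passes 120 N, or if a joint passes its speed limit or range.

## Robot

A 6-joint arm with a two-finger parallel gripper is mounted at the origin on a cart in front of the work surface, level with it; the furniture and walls round the work are solid. World frame = base frame: x ahead of the robot, y to its left, z up, the work surface at z = 0. Lengths are in m, angles in rad, forces in N, time in s.
With the tool pointing down it reaches from about 0.25 to 0.8 m from the base axis. Payload 3.9 kg.
Tool frame: the origin (TCP) lies between the finger pads; the fingertips stand 14 mm ahead of it and the grasp point (between the pads) lies 5 mm behind it; z points along the fingers, y is the line along which they close (so a half turn about z gives the same grasp; the last joint's range is limited). The gripper opens to 85 mm and grips with 20 to 120 N. Pads are 22 mm wide; open, the fingers measure 114 mm over their backs; the gripper's body (76 mm by 85 mm) begins 54 mm behind the grasp point. The pads swing forward as they close: fully open they stand 13 mm farther back than shut.
Start: joints at [1.279, 0.26, -0.138, 1.173, 0, 1.571], TCP at [0.151, 0.503, 0.245] pointing down, gripper open.
Joint ranges: [-2.78, 2.78], [-0.83, 1.72], [-1.28, 1.37], [-1.9, 2.12], [-1.57, 1.48], [-3.14, 3.14]. Speed limits (rad/s): [2.57, 2.57, 3.14, 3.14, 3.14, 3.14].

## Interface

Orientations are given as a unit quaternion [x, y, z, w].
In Python, from bench import * gives the robot as it stands.
- The arm moves only by the tool step_arm, never from a script. Its argument "increments" is a list of rows, each an object with "grip": the closure, from -1 (fully open) to 1 (shut); "delta_pos": the shift along the world's x, y, z in mm, a list of three; "turn": the turn, a rotation vector about the world's x, y, z in degrees, a list of three. In form: [{"grip": grip, "delta_pos": [x, y, z], "turn": [rx, ry, rz]}, ...]. A call has 1 to 5 rows; each row shifts and turns the commanded pose from where the row before left it; what a row does not reach is not made up. A row lasts 1/10 s, in which the tool goes at most 50 mm and 8.59 degrees, less where a joint would pass 70% of its speed; a pose out of reach is approached as far as the arm can. A call with a gripper value outside its range is refused whole. The fingers move at their own pace and stop on an object; the grip force is fixed at half the most. Time passes only in rows, so rows that do not move let the fingers close. It gives the time, the measured TCP pose, the force, the opening and the grip force at its end, in the units of the state.
- state(): the state, without advancing time (a new reading comes with each control period).
- grab_frame(name): name is "scene" or "side" or "wrist"; returns a dict with "img" (384x512x3 uint8, red, green, blue), "intrinsics" (3x3 intrinsics, pixels), "dist_coeffs" ([k1, k2, p1, p2, k3] as OpenCV has them; the pictures are not rectified), "R" (3x3) and "t" (3): a world point X has camera coordinates R X + t. Camera axes: x right, y down, z forward; pixel columns grow to the right and rows downward; lengths in m; the calibration is good to about 2 mm. A picture is of the moment at which its call begins. There is no depth.
- job_done(): hands the job in; it is judged then, once.
The state is a dict: "time_s": time; "joint_positions": joint angles; "joint_velocities": joint speeds; "effort": joint torques, N m; "tcp_pos": TCP position; "orientation": TCP orientation; "force": force on the tool from outside, world axes, zero at the start; "ft_torque": the same for the moment, N m; "finger_gap": finger opening in m; "finger_force": force on a finger pad.
Only numpy, scipy, OpenCV 4.12 (cv2) and the standard library are available. Lean on these libraries where they do the work, as an engineer would, in place of code of your own. Each camera call takes 0.05 s, during which the arm holds its last target. There are 200 camera calls.

## Working session

There is one attempt and no reset: what is moved stays moved. The work goes in short steps, Python scripts to look and compute and a tool call to move; the robot and the scene stay as the last step left them, time stands still between calls to the robot, and variables do not carry over. Pictures are saved under pics/ and viewed, at most 10 in all, crops included, and the job is handed in when it is done.

Besides the shell and the picture viewer there is one more tool, called after ">>>" by a JSON object that holds its "op" and its "data". step_arm: Moves the arm, as the interface text tells. Its arguments: {"type":"object","properties":{"increments":{"type":"array"}},"required":["increments"]}

```bash
mkdir -p pics; ls; python3 - <<'E'
from bench import *
import cv2,pickle
s=state();print(s['time_s'],s['tcp_pos'],s['orientation'],s['finger_gap'])
d={n:grab_frame(n) for n in("scene","side")}
pickle.dump(d,open('f0.pkl','wb'))
for n in d:
    cv2.imwrite(f'pics/{n}0.png',cv2.resize(d[n]['img'][:,:,::-1],(800,600),interpolation=cv2.INTER_CUBIC))
    print(n,d[n]['R'],d[n]['t'],d[n]['intrinsics'],d[n]['dist_coeffs'])
E
```

```text
pics
0.0 [0.15084181 0.50217926 0.24444394] [ 1.45389159e-01  9.89374056e-01 -9.75343779e-04 -1.36066701e-04] 0.08535319340401898
scene [[-0.8200945  -0.57219848 -0.00582319]
 [-0.44417717  0.64295979 -0.6239466 ]
 [ 0.36076537 -0.50910865 -0.78144529]] [0.53116362 0.27330695 0.75424077] [[388.77000539   0.         250.83145959]
 [  0.         388.77000539 194.45164103]
 [  0.           0.           1.        ]] [-0.08602034  0.          0.          0.          0.        ]
side [[ 0.37002539 -0.92880977  0.01983989]
 [-0.37928618 -0.17052845 -0.90942951]
 [ 0.84807028  0.32898702 -0.41538457]] [-0.18448862  0.27760813  0.90190777] [[481.34398617   0.         252.30688802]
 [  0.         481.34398617 195.5621048 ]
 [  0.           0.           1.        ]] [-0.14585541  0.          0.          0.          0.        ]
```

View pics/scene0.png

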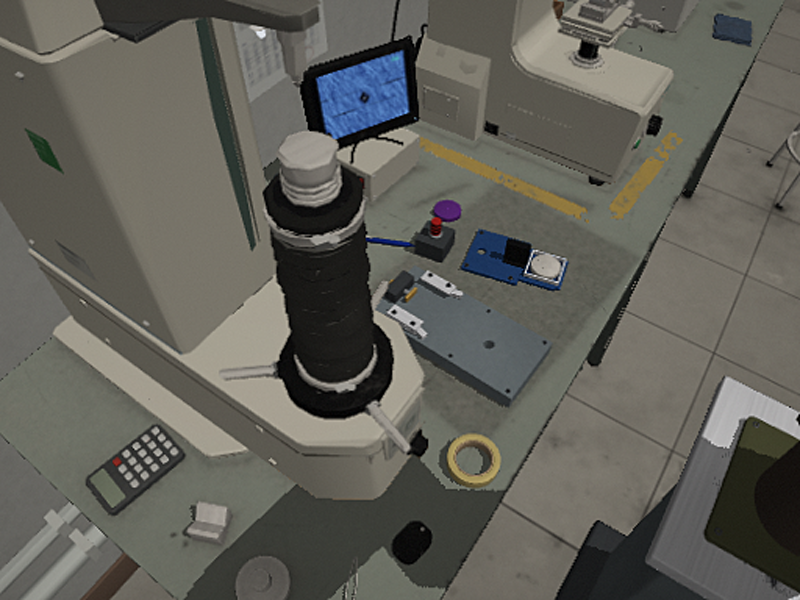

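View pics/side0.png

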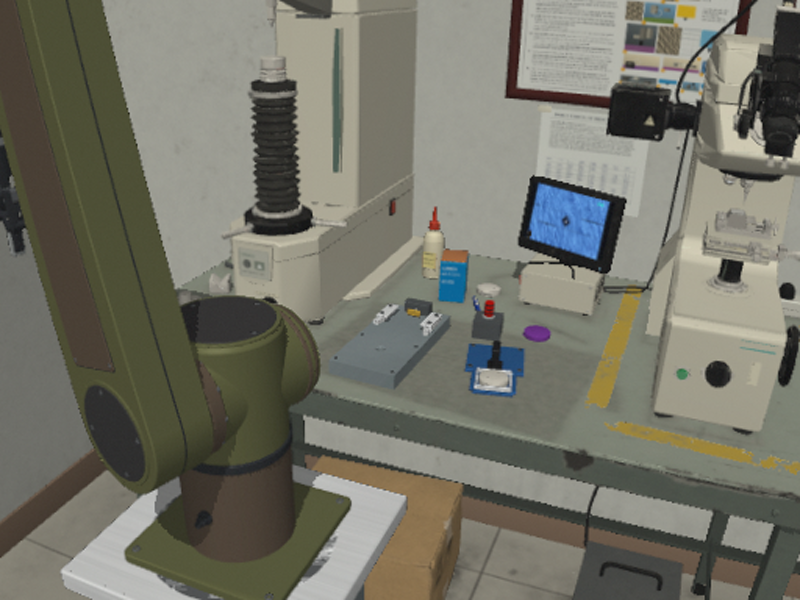

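The scene view (800 wide) shows: dock hole (489,345), rib (517,250), block (546,265), red head (436,226), tape (474,460). The tray's nose points toward the robot. In the side view: red head (488,308), block (493,378), rib (495,355), dock front corners (331,362) and (394,372).

```bash
cat > h.py <<'E'
import numpy as np,cv2,pickle
def ray(f,p):
    u=cv2.undistortPoints(np.array([[p]],float),f['intrinsics'],np.array(f['dist_coeffs']))[0,0]
    R=np.array(f['R']);return -R.T@np.array(f['t']), R.T@np.array([u[0],u[1],1])
def on(f,p,z):
    c,d=ray(f,p);return (c+d*(z-c[2])/d[2])
def two(f,p,g,q):
    c,d=ray(f,p);e,k=ray(g,q)
    s=np.linalg.lstsq(np.c_[d,-k],e-c,rcond=None)[0]
    a,b=c+d*s[0],e+k*s[1];return (a+b)/2,np.linalg.norm(a-b)
def proj(f,X):
    return cv2.projectPoints(np.array(X,float).reshape(-1,1,3),cv2.Rodrigues(np.array(f['R']))[0],np.array(f['t'],float),f['intrinsics'],np.array(f['dist_coeffs']))[0][:,0]
def blobs(m,minA=30):
    n,l,s,c=cv2.connectedComponentsWithStats(m.astype(np.uint8));return [(s[i][:5].tolist(),c[i].round(1).tolist()) for i in range(1,n) if s[i][4]>=minA]
E
python3 - <<'E'
from h import *
np.set_printoptions(precision=4,suppress=True)
d=pickle.load(open('f0.pkl','rb'));S,D=d['scene'],d['side'];k=.64
P=lambda f,x,y,z:on(f,(x*k-.2,y*k-.2),z)
print('dock hole',P(S,489,345,.026))
for q in[(550,347),(511,393),(398,283)]:print('dock corner S',P(S,*q,.026))
for q in[(331,362),(394,372),(449,318)]:print('dock corner D',P(D,*q,.026))
for n,f in d.items():
    h=cv2.cvtColor(f['img'],cv2.COLOR_RGB2HSV)
    red=((h[...,0]<6)|(h[...,0]>174))&(h[...,1]>170)&(h[...,2]>90)
    print(n,'red',blobs(red,15))
    bl=(h[...,0]>100)&(h[...,0]<120)&(h[...,1]>150)
    print(n,'blue',blobs(bl,60))
    pu=(h[...,0]>125)&(h[...,0]<150)&(h[...,1]>120);print('purple',blobs(pu))
print('block',P(S,546,265,.016),P(D,493,379,.016))
print('rib top',P(S,517,243,.048),P(D,496,344,.048))
print('tail corners S',P(S,481,231,.006),P(S,462,266,.006),'nose',P(S,568,254,.006),P(S,558,290,.006))
print('head',two(S,(436*k,222*k),D,(489*k,303*k)))
print('stand',P(S,435,236,.034))
print('stand top corners',[P(S,*q,.034) for q in [(423,222),(415,240),(455,230),(445,250)]])
E
```

```text
dock hole [0.4635 0.0141 0.026 ]
dock corner S [ 0.3873 -0.0339  0.026 ]
dock corner S [0.3981 0.0679 0.026 ]
dock corner S [ 0.6423 -0.0086  0.026 ]
dock corner D [0.3916 0.0716 0.026 ]
dock corner D [ 0.4028 -0.0367  0.026 ]
dock corner D [ 0.6345 -0.0554  0.026 ]
scene red [([276, 139, 6, 5, 24], [278.8, 141.1]), ([72, 293, 5, 5, 17], [74.4, 295.0])]
scene blue [([202, 32, 61, 57, 1794], [232.5, 60.5]), ([296, 147, 66, 39, 852], [318.2, 167.3]), ([234, 152, 32, 6, 89], [249.1, 154.7])]
purple [([278, 128, 17, 14, 188], [286.1, 134.5])]
side red [([275, 133, 6, 14, 41], [277.4, 141.7]), ([310, 192, 6, 11, 42], [312.6, 196.8])]
side blue [([338, 117, 52, 47, 1334], [363.5, 140.8]), ([282, 169, 15, 24, 234], [288.5, 180.8]), ([298, 221, 37, 32, 505], [316.5, 231.9])]
purple [([335, 209, 17, 9, 130], [343.2, 213.1])]
block [ 0.4667 -0.1886  0.016 ] [ 0.4624 -0.1875  0.016 ]
rib top [ 0.5199 -0.1756  0.048 ] [ 0.5247 -0.1736  0.048 ]
tail corners S [ 0.5999 -0.206   0.006 ] [ 0.5849 -0.1149  0.006 ] nose [ 0.449 -0.243  0.006] [ 0.4286 -0.159   0.006 ]
head (array([ 0.6471, -0.1271,  0.064 ]), np.float64(0.0009448605184226729))
stand [ 0.6463 -0.1246  0.034 ]
stand top corners [array([ 0.6815, -0.1416,  0.034 ]), array([ 0.6689, -0.0975,  0.034 ]), array([ 0.626 , -0.1562,  0.034 ]), array([ 0.6152, -0.1064,  0.034 ])]
```

```bash
python3 - <<'E'
from h import *
np.set_printoptions(precision=3,suppress=True)
d=pickle.load(open('f0.pkl','rb'));S,D=d['scene'],d['side'];k=.64
for n,q in dict(c1=(420,440),c2=(372,497),c3=(295,497),tape=(474,460),loupe=(412,543),monitor=(365,200),microscope=(592,180),pen=(390,242)).items(): print(n,on(S,(q[0]*k,q[1]*k),0))
E
```

```text
c1 [0.469 0.189 0.   ]
c2 [0.476 0.292 0.   ]
c3 [0.557 0.349 0.   ]
tape [0.393 0.172 0.   ]
loupe [0.4   0.311 0.   ]
monitor [ 0.821 -0.16   0.   ]
microscope [ 0.493 -0.459  0.   ]
pen [ 0.719 -0.097  0.   ]
```

>>> {"op": "step_arm", "data": {"increments": [{"grip": -1,"delta_pos": [0,-20,20],"turn": [0,0,-8.3]},{"grip": -1,"delta_pos": [10,-33,10],"turn": [0,0,-8.3]},{"grip": -1,"delta_pos": [10,-33,10],"turn": [0,0,-8.3]},{"grip": -1,"delta_pos": [15,-33,10],"turn": [0,0,-8.3]},{"grip": -1,"delta_pos": [15,-33,5],"turn": [0,0,-8.3]}]}}

```text
time_s: 0.6
tcp_pos: [0.2012, 0.3496, 0.3007]
orientation: [0.489, 0.872, 0.0, 0.0]
force: [0.3, -0.9, -0.1]
finger_gap: 0.0854
finger_force: 0.0
```

>>> {"op": "step_arm", "data": {"increments": [{"grip": -1,"delta_pos": [18,-36,0],"turn": [0,0,-8.3]},{"grip": -1,"delta_pos": [18,-36,0],"turn": [0,0,-8.3]},{"grip": -1,"delta_pos": [20,-36,0],"turn": [0,0,-8.3]},{"grip": -1,"delta_pos": [20,-36,0],"turn": [0,0,-8.3]},{"grip": -1,"delta_pos": [20,-36,0],"turn": [0,0,-8.3]}]}}

```text
time_s: 1.1
tcp_pos: [0.2972, 0.1692, 0.3001]
orientation: [0.766, 0.643, -0.0, 0.0]
force: [1.2, -0.1, 1.3]
finger_gap: 0.0854
finger_force: 0.0
```

>>> {"op": "step_arm", "data": {"increments": [{"grip": -1,"delta_pos": [25,-36,0],"turn": [0,0,-8.3]},{"grip": -1,"delta_pos": [25,-36,0],"turn": [0,0,-8.3]},{"grip": -1,"delta_pos": [25,-36,0],"turn": [0,0,-8.3]},{"grip": -1,"delta_pos": [25,-36,0],"turn": [0,0,-8.3]},{"grip": -1,"delta_pos": [25,-36,0],"turn": [0,0,-8.3]}]}}

```text
time_s: 1.6
tcp_pos: [0.4224, -0.011, 0.3001]
orientation: [0.944, 0.329, -0.0, -0.0]
force: [0.7, 0.7, 0.8]
finger_gap: 0.0849
finger_force: 0.0
```

>>> {"op": "step_arm", "data": {"increments": [{"grip": -1,"delta_pos": [25,-25,0],"turn": [0,0,-8.3]},{"grip": -1,"delta_pos": [25,-20,0],"turn": [0,0,-8.3]},{"grip": -1,"delta_pos": [25,-15,0],"turn": [0,0,-8.3]},{"grip": -1,"delta_pos": [0,0,0],"turn": [0,0,0]},{"grip": -1,"delta_pos": [0,0,0],"turn": [0,0,0]}]}}

```text
time_s: 2.1
tcp_pos: [0.4967, -0.0694, 0.2995]
orientation: [0.993, 0.121, -0.001, -0.0]
force: [0.0, 0.5, 0.5]
finger_gap: 0.0851
finger_force: 0.0
```

```bash
python3 - <<'E'
from bench import *
import cv2,pickle
s=state();print(s['time_s'],s['tcp_pos'],s['orientation'],s['joint_positions'])
f=grab_frame("wrist");pickle.dump(f,open('w1.pkl','wb'))
cv2.imwrite('pics/w1.png',cv2.resize(f['img'][:,:,::-1],(800,600),interpolation=cv2.INTER_CUBIC))
E
```

```text
2.1 [ 0.4967241  -0.06942574  0.29946472] [ 9.92651848e-01  1.21000188e-01 -1.06094520e-03 -3.72324715e-04] [-1.38973625e-01  2.03690270e-01 -7.24630581e-02  1.29688505e+00
  1.73517039e-04  2.76002386e+00]
```

View pics/w1.png

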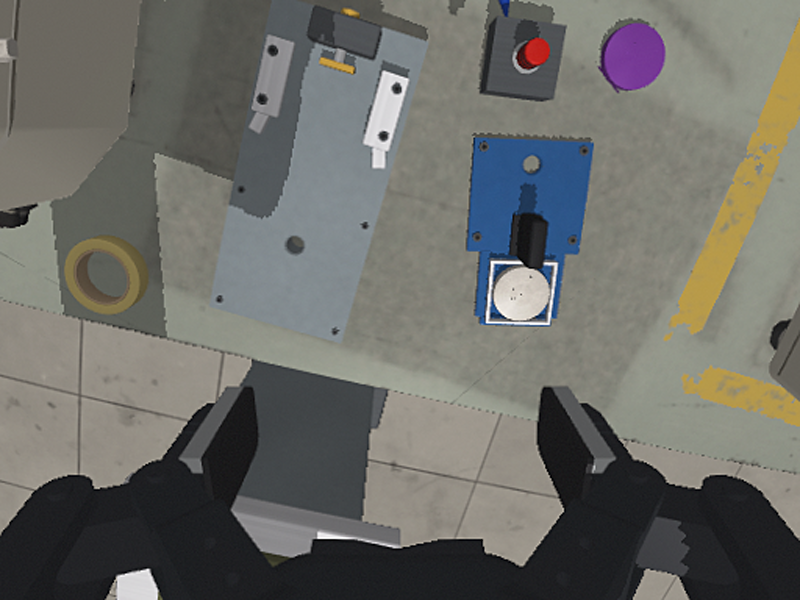

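The wrist view (800 wide) shows: dock hole (295,244), dock corners (213,307), (343,342), (427,38), rails at top, tray hole (531,163), block (522,293), rib top near (533,240), red head (537,50), tape (105,275).

```bash
python3 - <<'E'
from h import *
np.set_printoptions(precision=4,suppress=True)
f=pickle.load(open('w1.pkl','rb'));im=f['img'];k=.64
h=cv2.cvtColor(im,cv2.COLOR_RGB2HSV);g=cv2.cvtColor(im,cv2.COLOR_RGB2GRAY)
P=lambda q,z:on(f,(q[0]*k-.2,q[1]*k-.2),z)
# tray blue mask
bl=((h[...,0]>100)&(h[...,0]<120)&(h[...,1]>140)).astype(np.uint8);bl[:70]=0
n,l,s,c=cv2.connectedComponentsWithStats(bl);i=1+np.argmax(s[1:,4]);print(s[i])
m=(l==i).astype(np.uint8)
def win(x,y,r):
    x,y=int(x*k),int(y*k);return slice(y-r,y+r+1),slice(x-r,x+r+1)
w=win(531,163,9);b=np.zeros_like(m);b[w]=1-bl[w];bb=max(blobs(b,5),key=lambda t:t[0][4]);print('hole',bb);th=on(f,bb[1],.006);print(th)
w=win(295,244,9);b=np.zeros_like(m);b[w]=g[w]<g[w].max()*.72;bb=max(blobs(b,5),key=lambda t:t[0][4]);print('dh',bb);dh=on(f,bb[1],.026);print('dock hole',dh)
gray=((h[...,1]<60)&(h[...,2]>150)).astype(np.uint8);w=win(522,293,22);b=np.zeros_like(m);b[w]=gray[w]
cc=cv2.HoughCircles(cv2.GaussianBlur(g,(0,0),1)[150:220,300:370],cv2.HOUGH_GRADIENT,1,50,param1=80,param2=12,minRadius=14,maxRadius=22);print('circ',cc)
if cc is not None: print('block',on(f,(cc[0,0,0]+300,cc[0,0,1]+150),.016))
scr=[P(q,.006) for q in[(484,146),(585,150),(477,237),(573,240)]];print('screws',np.array(scr),'mean',np.mean(scr,0))
a=np.mean(scr[:2],0)-np.mean(scr[2:],0);print('yaw screws',np.degrees(np.arctan2(a[1],a[0])))
cor=[P(q,.006) for q in[(471,136),(594,142),(468,250),(578,254),(478,323),(550,326)]];print(np.array(cor))
dc=[P(q,.026) for q in[(213,307),(343,342),(427,38),(220,299),(335,331),(241,189),(364,226)]];dc=np.array(dc);print('dock',dc)
ang=lambda v:np.degrees(np.arctan2(v[1],v[0]));print('dockyaw',ang(dc[2]-dc[1]),ang(dc[0]-dc[1])-90,ang(dc[5]-dc[3]),ang(dc[6]-dc[4]))
rt=[P(q,.052) for q in[(272,50),(262,99),(397,88),(383,136)]]
rt=np.array(rt);print('rail screws z~.04',rt,ang(rt[0]-rt[1]),ang(rt[2]-rt[3]))
red=((h[...,0]<6)|(h[...,0]>174))&(h[...,1]>150)&(h[...,2]>90);print(blobs(red,20),[on(f,t[1],.072) for t in blobs(red,20)])
print('stand',np.mean([P(q,.034) for q in[(494,17),(566,25),(481,93),(555,100)]],0))
print('pen/plunger tip',P((337,68),.034))
cv2.imwrite('pics/c1.png',np.hstack([cv2.resize(im[75:220,290:390,::-1],(400,580),interpolation=cv2.INTER_CUBIC),cv2.resize(im[0:145,145:245,::-1],(400,580),interpolation=cv2.INTER_CUBIC)]))
E
```

```text
[ 299   88   81  120 5003]
hole ([334, 99, 12, 12, 111], [339.7, 104.7])
[ 0.5804 -0.1637  0.006 ]
dh ([183, 151, 12, 12, 110], [188.2, 156.6])
dock hole [0.4697 0.0128 0.026 ]
circ [[[33.5 38.5 18.1]]]
block [ 0.471  -0.1884  0.016 ]
screws [[ 0.5844 -0.1211  0.006 ]
 [ 0.6026 -0.2042  0.006 ]
 [ 0.5096 -0.1373  0.006 ]
 [ 0.5277 -0.2202  0.006 ]] mean [ 0.5561 -0.1707  0.006 ]
yaw screws 12.142446684853676
[[ 0.5894 -0.1085  0.006 ]
 [ 0.6107 -0.2094  0.006 ]
 [ 0.4965 -0.1329  0.006 ]
 [ 0.5169 -0.229   0.006 ]
 [ 0.4328 -0.1614  0.006 ]
 [ 0.446  -0.2274  0.006 ]]
dock [[ 0.3981  0.0728  0.026 ]
 [ 0.3934 -0.0449  0.026 ]
 [ 0.6489 -0.0542  0.026 ]
 [ 0.407   0.0677  0.026 ]
 [ 0.402  -0.0359  0.026 ]
 [ 0.505   0.0636  0.026 ]
 [ 0.4991 -0.0402  0.026 ]]
dockyaw -2.0784783889294447 -2.305512972627284 -2.3906659777589585 -2.558091305048975
rail screws z~.04 [[ 0.6111  0.0503  0.052 ]
 [ 0.577   0.0514  0.052 ]
 [ 0.6069 -0.0415  0.052 ]
 [ 0.5723 -0.0395  0.052 ]] -1.976917368565068 -3.27106482565257
[([335, 24, 17, 19, 229], [343.2, 32.7])] [array([ 0.651 , -0.1267,  0.072 ])]
stand [ 0.6514 -0.1276  0.034 ]
pen/plunger tip [0.6116 0.0055 0.034 ]
```

View pics/c1.png

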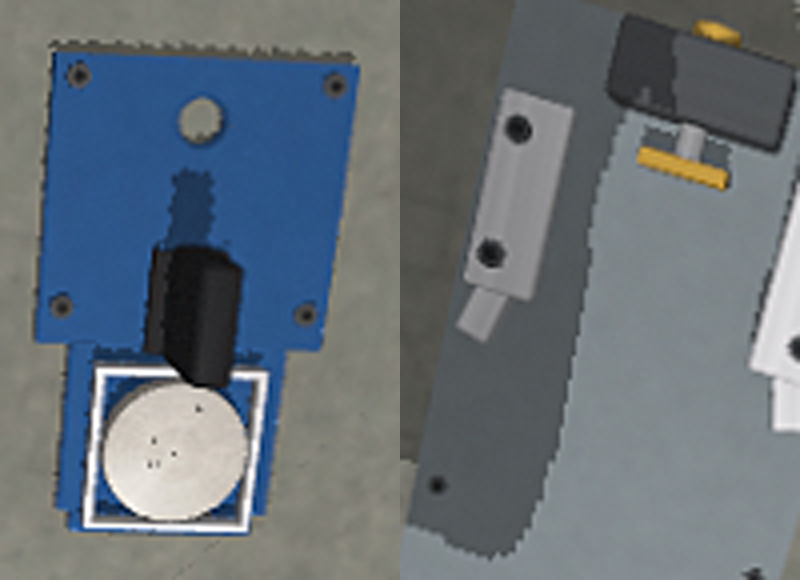

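The crop shows the tray, with the block in its pocket and the rib in front of it; the dock's rails and brass stop are free.

>>> {"op": "step_arm", "data": {"increments": [{"grip": -1,"delta_pos": [5,-21,-36],"turn": [0,0,-1.7]},{"grip": -1,"delta_pos": [5,-21,-36],"turn": [0,0,0]},{"grip": -1,"delta_pos": [5,-22,-36],"turn": [0,0,0]},{"grip": -1,"delta_pos": [5,-22,-36],"turn": [0,0,0]},{"grip": -1,"delta_pos": [5,-21,-36],"turn": [0,0,0]}]}}

```text
time_s: 2.65
tcp_pos: [0.5213, -0.1759, 0.1195]
orientation: [0.994, 0.107, 0.0, 0.0]
force: [-0.3, -0.4, 0.5]
finger_gap: 0.0851
finger_force: 0.0
```

>>> {"op": "step_arm", "data": {"increments": [{"grip": -1,"delta_pos": [0,0,0],"turn": [0,0,0]},{"grip": -1,"delta_pos": [0,0,0],"turn": [0,0,0]}]}}

```text
time_s: 2.85
tcp_pos: [0.5208, -0.1752, 0.1202]
orientation: [0.994, 0.106, -0.001, -0.001]
force: [-0.7, 0.4, 0.0]
finger_gap: 0.0856
finger_force: 0.0
```

```bash
cat > look.py <<'E'
import sys
from bench import *
import cv2,pickle
import numpy as np
from h import *
def look(name,n="wrist"):
    s=state();f=grab_frame(n);pickle.dump((f,s),open(name+'.pkl','wb'))
    cv2.imwrite(f'pics/{name}.png',cv2.resize(f['img'][:,:,::-1],(800,600),interpolation=cv2.INTER_CUBIC))
    q=s['orientation'];print(s['time_s'],s['tcp_pos'],'psi',np.degrees(np.arctan2(q[1]**2-q[0]**2,2*q[0]*q[1])),s['force'],s['finger_gap'])
    return f,s
E
python3 - <<'E'
from look import *
f,s=look('w2')
print(proj(f,[s['tcp_pos'],[.5218,-.1764,.048]])/.64)
E
```

```text
2.85 [ 0.52075608 -0.17522357  0.12019599] psi -77.78463192094517 [-0.65981414  0.39717411  0.01298642] 0.08561072576662229
[[397.85324109 418.86440157]
 [400.95272477 326.91621936]]
```

View pics/w2.png

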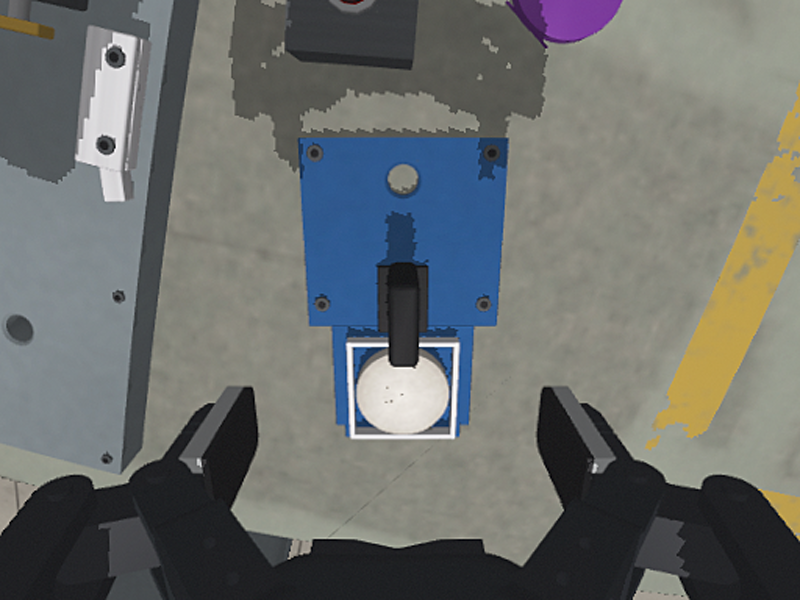

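The view shows the rib straight between the fingers, top about (404,320) against the predicted (401,327), hole at (403,179). Good alignment.

```bash
python3 - <<'E'
from h import *
f,s=pickle.load(open('w2.pkl','rb'))
P=lambda x,y,z:on(f,(x*.64-.2,y*.64-.2),z).round(4)
t=P(403,180,.006);a=[P(*q,.006) for q in[(314,153),(491,153),(321,304),(483,304)]]
v=(a[0]+a[1]-a[2]-a[3])/2;u=v/np.linalg.norm(v);print(t,np.degrees(np.arctan2(v[1],v[0])),t-.06*u, P(19,329,.026))
E
```

```text
[ 0.5803 -0.1647  0.006 ] 12.252018656973746 [ 0.52166658 -0.17743273  0.006     ] [0.47   0.0122 0.026 ]
```

>>> {"op": "step_arm", "data": {"increments": [{"grip": -1,"delta_pos": [0,0,-30],"turn": [0,0,0]},{"grip": -1,"delta_pos": [0,0,-30],"turn": [0,0,0]},{"grip": -1,"delta_pos": [0,0,-20],"turn": [0,0,0]},{"grip": -1,"delta_pos": [0,0,-10],"turn": [0,0,0]},{"grip": -1,"delta_pos": [0,0,0],"turn": [0,0,0]}]}}

```text
time_s: 3.4
tcp_pos: [0.5221, -0.1753, 0.0308]
orientation: [0.994, 0.107, 0.0, -0.0]
force: [0.3, -0.5, 0.5]
finger_gap: 0.0855
finger_force: 0.0
```

>>> {"op": "step_arm", "data": {"increments": [{"grip": -1,"delta_pos": [0,-1.5,-1],"turn": [0,0,0]},{"grip": 1,"delta_pos": [0,0,0],"turn": [0,0,0]},{"grip": 1,"delta_pos": [0,0,0],"turn": [0,0,0]},{"grip": 1,"delta_pos": [0,0,0],"turn": [0,0,0]},{"grip": 1,"delta_pos": [0,0,0],"turn": [0,0,0]}]}}

```text
time_s: 3.9
tcp_pos: [0.5222, -0.1778, 0.0297]
orientation: [0.994, 0.106, 0.0, 0.0]
force: [-0.1, 0.2, -0.2]
finger_gap: 0.0284
finger_force: 0.0
```

>>> {"op": "step_arm", "data": {"increments": [{"grip": 1,"delta_pos": [0,0,0],"turn": [0,0,0]},{"grip": 1,"delta_pos": [0,0,0],"turn": [0,0,0]},{"grip": 1,"delta_pos": [0,0,0],"turn": [0,0,0]},{"grip": 1,"delta_pos": [0,0,0],"turn": [0,0,0]},{"grip": 1,"delta_pos": [0,0,0],"turn": [0,0,0]}]}}

```text
time_s: 4.4
tcp_pos: [0.5223, -0.1777, 0.0296]
orientation: [0.994, 0.106, 0.0, 0.0]
force: [-0.7, 0.2, 5.0]
finger_gap: 0.0131
finger_force: 59.9
```

>>> {"op": "step_arm", "data": {"increments": [{"grip": 1,"delta_pos": [0,0,6],"turn": [0,0,0]},{"grip": 1,"delta_pos": [0,0,14],"turn": [0,0,0]},{"grip": 1,"delta_pos": [0,0,22],"turn": [0,0,0]},{"grip": 1,"delta_pos": [0,0,24],"turn": [0,0,0]},{"grip": 1,"delta_pos": [0,0,18],"turn": [0,0,0]}]}}

```text
time_s: 4.9
tcp_pos: [0.5215, -0.1776, 0.1138]
orientation: [0.994, 0.106, -0.001, -0.0]
force: [0.5, -0.0, -4.4]
finger_gap: 0.0131
finger_force: 58.7
```

>>> {"op": "step_arm", "data": {"increments": [{"grip": 1,"delta_pos": [0,0,10],"turn": [0,0,0]},{"grip": 1,"delta_pos": [0,0,0],"turn": [0,0,0]}]}}

```text
time_s: 5.1
tcp_pos: [0.5226, -0.1779, 0.1242]
orientation: [0.994, 0.106, 0.001, 0.0]
force: [-0.2, 0.4, -4.2]
finger_gap: 0.0132
finger_force: 58.8
```

```bash
python3 - <<'E'
from look import *
f,s=look('w3');print(s['joint_positions'],s['ft_torque'],s['finger_force'])
D=grab_frame('side');cv2.imwrite('pics/s3.png',np.hstack([cv2.resize(f['img'][:,:,::-1],(400,300)),cv2.resize(D['img'][150:300,200:400,::-1],(400,300))]))
E
```

```text
5.1 [ 0.52259452 -0.17791629  0.12415053] psi -77.81744497860008 [-0.18077434  0.39618908 -4.18549695] 0.01319268104040573
[-3.28093180e-01  3.82573040e-01 -2.89864563e-01  8.96644597e-01
 -8.45172774e-05  2.60087370e+00] [ 0.01655668 -0.12624864  0.07631552] 58.84989559650421
```

View pics/s3.png

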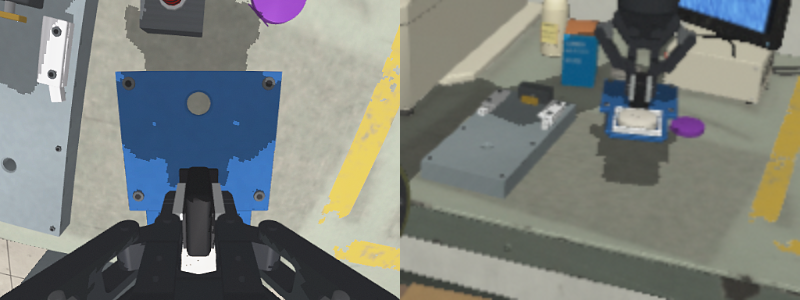

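>>> {"op": "step_arm", "data": {"increments": [{"grip": 1,"delta_pos": [0,4,0],"turn": [0,0,4]},{"grip": 1,"delta_pos": [-3,9,0],"turn": [0,0,8]},{"grip": 1,"delta_pos": [-3,9,0],"turn": [0,0,8.5]},{"grip": 1,"delta_pos": [-3,9,0],"turn": [0,0,8.5]},{"grip": 1,"delta_pos": [-3,9,0],"turn": [0,0,8.5]}]}}

```text
time_s: 5.7
tcp_pos: [0.5086, -0.137, 0.1216]
orientation: [0.906, 0.423, -0.001, -0.001]
force: [0.6, 0.2, -3.6]
finger_gap: 0.0131
finger_force: 58.7
```

>>> {"op": "step_arm", "data": {"increments": [{"grip": 1,"delta_pos": [-3,10,0],"turn": [0,0,8.5]},{"grip": 1,"delta_pos": [-3,10,0],"turn": [0,0,8.5]},{"grip": 1,"delta_pos": [-3,10,0],"turn": [0,0,8.5]},{"grip": 1,"delta_pos": [-3,10,0],"turn": [0,0,8.5]},{"grip": 1,"delta_pos": [-3,10,0],"turn": [0,0,8.5]}]}}

```text
time_s: 6.2
tcp_pos: [0.4936, -0.087, 0.1217]
orientation: [0.691, 0.723, -0.001, -0.001]
force: [-0.3, 0.9, -3.6]
finger_gap: 0.0131
finger_force: 58.7
```

>>> {"op": "step_arm", "data": {"increments": [{"grip": 1,"delta_pos": [-4,10,0],"turn": [0,0,8.5]},{"grip": 1,"delta_pos": [-4,10,0],"turn": [0,0,8.5]},{"grip": 1,"delta_pos": [-4,10,0],"turn": [0,0,8.5]},{"grip": 1,"delta_pos": [-4,10,0],"turn": [0,0,8.5]},{"grip": 1,"delta_pos": [-4,10,0],"turn": [0,0,8.5]}]}}

```text
time_s: 6.7
tcp_pos: [0.4734, -0.0372, 0.1218]
orientation: [0.382, 0.924, -0.0, -0.002]
force: [-0.4, -0.5, -4.3]
finger_gap: 0.0133
finger_force: 58.7
```

>>> {"op": "step_arm", "data": {"increments": [{"grip": 1,"delta_pos": [-4,10,0],"turn": [0,0,8.5]},{"grip": 1,"delta_pos": [-4,10,0],"turn": [0,0,8.5]},{"grip": 1,"delta_pos": [-4,10,0],"turn": [0,0,8.5]},{"grip": 1,"delta_pos": [-4,10,0],"turn": [0,0,8.5]},{"grip": 1,"delta_pos": [-4,6,0],"turn": [0,0,6]}]}}

```text
time_s: 7.2
tcp_pos: [0.4534, 0.0089, 0.1218]
orientation: [0.044, 0.999, -0.0, -0.002]
force: [-0.4, -0.2, -2.9]
finger_gap: 0.0129
finger_force: 58.7
```

>>> {"op": "step_arm", "data": {"increments": [{"grip": 1,"delta_pos": [0,4,0],"turn": [0,0,3]},{"grip": 1,"delta_pos": [0,0,0],"turn": [0,0,0]},{"grip": 1,"delta_pos": [0,0,0],"turn": [0,0,0]}]}}

```text
time_s: 7.5
tcp_pos: [0.4542, 0.0122, 0.1224]
orientation: [0.021, 1.0, -0.0, -0.001]
force: [-0.3, -0.3, -4.0]
finger_gap: 0.013
finger_force: 58.7
```

```bash
python3 - <<'E'
from look import *
f,s=look('w4');print(s['joint_positions'],s['ft_torque'])
S=grab_frame('scene');D=grab_frame('side');pickle.dump((S,D),open('sd4.pkl','wb'))
cv2.imwrite('pics/s4.png',np.vstack([np.hstack([cv2.resize(S['img'][120:270,200:400,::-1],(400,300)),cv2.resize(D['img'][150:300,180:380,::-1],(400,300))]),np.hstack([cv2.resize(f['img'][:,:,::-1],(400,300))]*2)]))
E
```

```text
7.5 [0.45424245 0.01218861 0.12244062] psi 87.6234593477125 [-0.25197152 -0.3389009  -3.97037444] 0.013013877220140592
[ 2.70138593e-02  2.35822357e-01 -5.18151946e-01  8.18792574e-01
 -2.78007248e-04  6.84925924e-02] [-0.03081449  0.08933702  0.01868936]
```

View pics/s4.png

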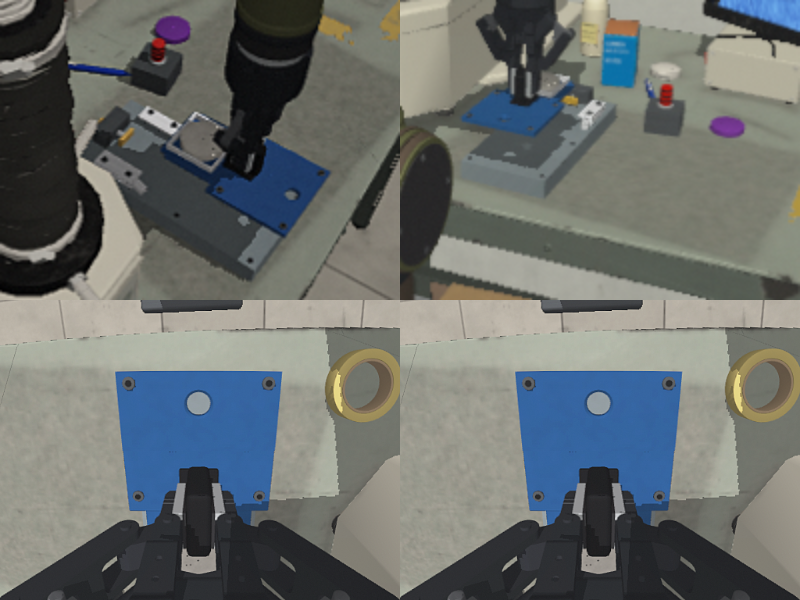

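The tray is now turned, over the dock with its nose toward the rails and the block in its pocket; the wrist view shows the hole at about (199,102) of the 400-wide inset.

```bash
python3 - <<'E'
from h import *
f,s=pickle.load(open('w4.pkl','rb'));im=f['img'];h=cv2.cvtColor(im,cv2.COLOR_RGB2HSV)
z=s['tcp_pos'][2]-.0296+.006
bl=((h[...,0]>100)&(h[...,0]<122)&(h[...,1]>120));b=np.zeros(bl.shape,bool);b[110:155,230:280]=~bl[110:155,230:280]
t=max(blobs(b,20),key=lambda x:x[0][4]);print(t);H=on(f,t[1],z)
P=lambda x,y:on(f,(x*1.28-.2,y*1.28-.2),z)
a=[P(*q) for q in[(128,83),(268,83),(138,196),(259,196)]]
v=a[0]+a[1]-a[2]-a[3];w=a[1]-a[0];print(H-s['tcp_pos'],np.degrees(np.arctan2(v[1],v[0])),np.degrees(np.arctan2(w[1],w[0])),np.linalg.norm(v)/2,np.linalg.norm(w),np.linalg.norm(a[3]-a[2]))
E
```

```text
([239, 117, 31, 30, 724], [253.7, 131.8])
[-0.05685315  0.00303818 -0.0236    ] 177.84775180961518 87.61668176644197 0.07686523306512942 0.08485740219835528 0.0848263869836378
```

```bash
python3 - <<'E'
from h import *
def tape(f,z):
    h=cv2.cvtColor(f['img'],cv2.COLOR_RGB2HSV)
    return h
f4,s4=pickle.load(open('w4.pkl','rb'));f1=pickle.load(open('w1.pkl','rb'))
for n,f,box in(('w1',f1,(30,95,140,205)),('w4',f4,(410,512,50,165))):
    h=cv2.cvtColor(f['img'],cv2.COLOR_RGB2HSV);x0,x1,y0,y1=box
    m=((h[...,0]>15)&(h[...,0]<30)&(h[...,1]>85)&(h[...,2]>120)).astype(np.uint8);k=np.zeros_like(m);k[y0:y1,x0:x1]=m[y0:y1,x0:x1]
    c=max(cv2.findContours(k,cv2.RETR_EXTERNAL,cv2.CHAIN_APPROX_NONE)[0],key=cv2.contourArea)[:,0]
    c=c[(c[:,0]<508)]
    X=np.array([on(f,p,.018)[:2] for p in c.astype(float)])
    # circle fit to hull points
    A=np.c_[2*X,np.ones(len(X))];q=np.linalg.lstsq(A,(X**2).sum(1),rcond=None)[0];r=np.sqrt(q[2]+q[0]**2+q[1]**2)
    res=np.hypot(*(X-q[:2]).T)-r;g=abs(res)<.003
    q=np.linalg.lstsq(A[g],(X[g]**2).sum(1),rcond=None)[0];print(n,q[:2],np.sqrt(q[2]+q[0]**2+q[1]**2),len(c),g.sum())
E
```

```text
w1 [0.39817266 0.17790683] 0.03394706171343351 134 134
w4 [0.39713182 0.17574673] 0.035245027011577224 256 234
```

>>> {"op": "step_arm", "data": {"increments": [{"grip": 1,"delta_pos": [0,0,-10],"turn": [0,0,0]},{"grip": 1,"delta_pos": [0,0,-20],"turn": [0,0,0]},{"grip": 1,"delta_pos": [0,0,-20],"turn": [0,0,0]},{"grip": 1,"delta_pos": [0,0,-12],"turn": [0,0,0]},{"grip": 1,"delta_pos": [0,0,0],"turn": [0,0,0]}]}}

```text
time_s: 8.15
tcp_pos: [0.4529, 0.0121, 0.0592]
orientation: [0.021, 1.0, -0.0, -0.002]
force: [-0.8, -0.5, -3.8]
finger_gap: 0.0131
finger_force: 58.5
```

>>> {"op": "step_arm", "data": {"increments": [{"grip": 1,"delta_pos": [0,0,-1],"turn": [0,0,0]},{"grip": 1,"delta_pos": [0,0,-1],"turn": [0,0,0]}]}}

```text
time_s: 8.35
tcp_pos: [0.4558, 0.0123, 0.0598]
orientation: [0.02, 1.0, 0.0, 0.001]
force: [0.3, 0.1, -4.5]
finger_gap: 0.013
finger_force: 58.5
```

>>> {"op": "step_arm", "data": {"increments": [{"grip": 1,"delta_pos": [0,0,-1],"turn": [0,0,0]},{"grip": 1,"delta_pos": [0,0,0],"turn": [0,0,0]}]}}

```text
time_s: 8.55
tcp_pos: [0.4555, 0.0123, 0.0587]
orientation: [0.02, 1.0, 0.0, 0.001]
force: [0.6, -0.6, -3.5]
finger_gap: 0.0129
finger_force: 58.5
```

```bash
python3 - <<'E'
from look import *
f,s=look('w5');S=grab_frame('scene');D=grab_frame('side')
cv2.imwrite('pics/s5.png',np.hstack([cv2.resize(S['img'][160:260,235:368,::-1],(400,300),interpolation=cv2.INTER_CUBIC),cv2.resize(D['img'][185:260,200:300,::-1],(400,300),interpolation=cv2.INTER_CUBIC)]))
E
```

```text
8.55 [0.45546358 0.01228384 0.05872332] psi 87.6759804573315 [ 0.55167871 -0.57110133 -3.53832796] 0.012934694715288266
```

View pics/s5.png

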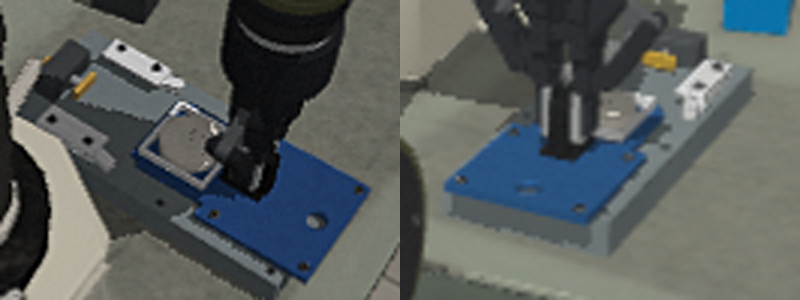

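The tray hovers about 3 mm above the dock, well centred and short of the rails, block in its pocket.

>>> {"op": "step_arm", "data": {"increments": [{"grip": 1,"delta_pos": [0,0,-1],"turn": [0,0,0]},{"grip": 1,"delta_pos": [0,0,-0.7],"turn": [0,0,0]},{"grip": 1,"delta_pos": [0,0,0],"turn": [0,0,0]}]}}

```text
time_s: 9.0
tcp_pos: [0.4549, 0.0123, 0.0565]
orientation: [0.02, 1.0, -0.0, -0.0]
force: [-0.3, 0.3, -2.9]
finger_gap: 0.0133
finger_force: 58.5
```

>>> {"op": "step_arm", "data": {"increments": [{"grip": 1,"delta_pos": [0,0,-0.6],"turn": [0,0,0]},{"grip": 1,"delta_pos": [0,0,0],"turn": [0,0,0]}]}}

```text
time_s: 9.2
tcp_pos: [0.455, 0.0123, 0.0559]
orientation: [0.02, 1.0, -0.0, -0.0]
force: [-1.0, -1.1, -3.8]
finger_gap: 0.0129
finger_force: 58.5
```

>>> {"op": "step_arm", "data": {"increments": [{"grip": 1,"delta_pos": [0,0,-0.5],"turn": [0,0,0]},{"grip": 1,"delta_pos": [0,0,0],"turn": [0,0,0]}]}}

```text
time_s: 9.4
tcp_pos: [0.455, 0.0123, 0.0556]
orientation: [0.02, 1.0, 0.0, 0.0]
force: [-0.5, -0.0, -2.7]
finger_gap: 0.0132
finger_force: 59.1
```

>>> {"op": "step_arm", "data": {"increments": [{"grip": 1,"delta_pos": [5,-0.2,0],"turn": [0,0,0]},{"grip": 1,"delta_pos": [5,-0.2,0],"turn": [0,0,0]},{"grip": 1,"delta_pos": [5,-0.2,0],"turn": [0,0,0]},{"grip": 1,"delta_pos": [5,-0.2,0],"turn": [0,0,0]}]}}

```text
time_s: 9.8
tcp_pos: [0.4753, 0.0115, 0.0556]
orientation: [0.02, 1.0, 0.0, -0.0]
force: [-3.0, 0.6, 1.4]
finger_gap: 0.0128
finger_force: 59.4
```

>>> {"op": "step_arm", "data": {"increments": [{"grip": 1,"delta_pos": [5,-0.2,0],"turn": [0,0,0]},{"grip": 1,"delta_pos": [5,-0.2,0],"turn": [0,0,0]},{"grip": 1,"delta_pos": [0,0,0],"turn": [0,0,0]}]}}

```text
time_s: 10.1
tcp_pos: [0.4868, 0.0111, 0.0556]
orientation: [0.02, 1.0, 0.0, 0.001]
force: [1.9, -0.2, -1.2]
finger_gap: 0.0129
finger_force: 59.1
```

```bash
python3 - <<'E'
from look import *
f,s=look('w6');print(s['ft_torque']);S=grab_frame('scene');D=grab_frame('side')
cv2.imwrite('pics/s6.png',np.hstack([cv2.resize(S['img'][160:260,235:368,::-1],(400,300),interpolation=cv2.INTER_CUBIC),cv2.resize(D['img'][185:260,200:300,::-1],(400,300),interpolation=cv2.INTER_CUBIC)]))
E
```

```text
10.1 [0.48682346 0.0110707  0.05557428] psi 87.67715499090694 [ 1.88026236 -0.20821195 -1.20892291] 0.012932972262234865
[-0.02607251 -0.11436085  0.05936923]
```

View pics/s6.png

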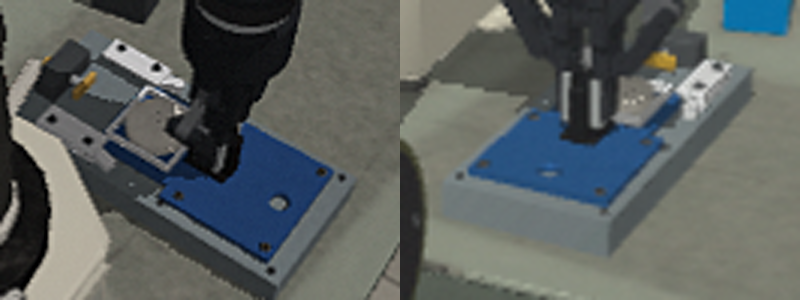

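The nose is between the rails at the lips with only light forces; continue.

>>> {"op": "step_arm", "data": {"increments": [{"grip": 1,"delta_pos": [5,-0.2,0],"turn": [0,0,0]},{"grip": 1,"delta_pos": [5,-0.2,0],"turn": [0,0,0]},{"grip": 1,"delta_pos": [5,-0.2,0],"turn": [0,0,0]},{"grip": 1,"delta_pos": [0,0,0],"turn": [0,0,0]}]}}

```text
time_s: 10.65
tcp_pos: [0.5013, 0.0105, 0.0556]
orientation: [0.02, 1.0, -0.0, 0.001]
force: [-0.2, 0.3, -0.8]
finger_gap: 0.013
finger_force: 59.5
```

>>> {"op": "step_arm", "data": {"increments": [{"grip": 1,"delta_pos": [5,-0.2,0],"turn": [0,0,0]},{"grip": 1,"delta_pos": [5,-0.2,0],"turn": [0,0,0]},{"grip": 1,"delta_pos": [5,-0.2,0],"turn": [0,0,0]},{"grip": 1,"delta_pos": [0,0,0],"turn": [0,0,0]}]}}

```text
time_s: 11.05
tcp_pos: [0.5164, 0.0098, 0.0556]
orientation: [0.02, 1.0, -0.0, 0.001]
force: [0.0, -0.3, 0.8]
finger_gap: 0.0131
finger_force: 59.5
```

>>> {"op": "step_arm", "data": {"increments": [{"grip": 1,"delta_pos": [3,-0.1,0],"turn": [0,0,0]},{"grip": 1,"delta_pos": [2,-0.1,0],"turn": [0,0,0]},{"grip": 1,"delta_pos": [0,0,0],"turn": [0,0,0]}]}}

```text
time_s: 11.35
tcp_pos: [0.5198, 0.0097, 0.0556]
orientation: [0.02, 1.0, -0.0, -0.0]
force: [-3.8, -0.1, 4.7]
finger_gap: 0.013
finger_force: 59.8
```

>>> {"op": "step_arm", "data": {"increments": [{"grip": 1,"delta_pos": [1,0,0],"turn": [0,0,0]},{"grip": 1,"delta_pos": [0,0,0],"turn": [0,0,0]}]}}

```text
time_s: 11.55
tcp_pos: [0.5201, 0.0097, 0.0556]
orientation: [0.02, 1.0, -0.0, -0.001]
force: [-5.2, 0.5, 6.8]
finger_gap: 0.0133
finger_force: 60.2
```

>>> {"op": "step_arm", "data": {"increments": [{"grip": 1,"delta_pos": [1,0,0],"turn": [0,0,0]},{"grip": 1,"delta_pos": [0,0,0],"turn": [0,0,0]}]}}

```text
time_s: 11.75
tcp_pos: [0.5213, 0.0097, 0.0556]
orientation: [0.02, 1.0, -0.0, -0.001]
force: [-5.0, 0.6, 6.1]
finger_gap: 0.013
finger_force: 60.0
```

```bash
python3 - <<'E'
from look import *
f,s=look('w7');print(s['ft_torque']);S=grab_frame('scene');D=grab_frame('side')
cv2.imwrite('pics/s7.png',np.vstack([np.hstack([cv2.resize(S['img'][160:260,235:368,::-1],(400,300),interpolation=cv2.INTER_CUBIC),cv2.resize(D['img'][185:260,200:300,::-1],(400,300),interpolation=cv2.INTER_CUBIC)]),np.hstack([cv2.resize(f['img'][:,:,::-1],(400,300)),cv2.resize(S['img'][160:220,235:315,::-1],(400,300),interpolation=cv2.INTER_CUBIC)])]))
E
```

```text
11.75 [0.52131839 0.00967979 0.05557943] psi 87.68181437071918 [-5.04908059  0.60771353  6.12690383] 0.012984136393712827
[0.02276777 0.76627944 0.02031108]
```

View pics/s7.png

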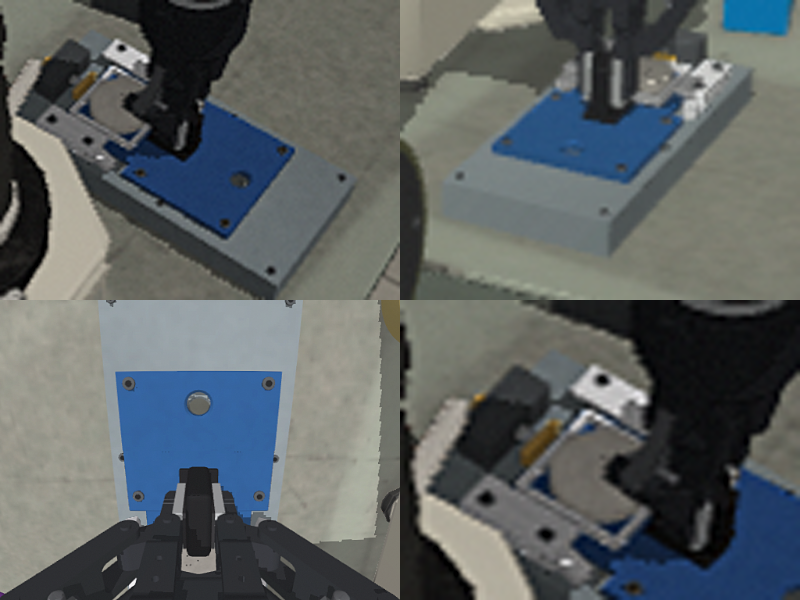

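The view shows the nose fully under the lips and against the brass stop, the block in its pocket, and the tray square on the dock. The dock screws at (122,458) and (277,458) and the tray hole at (199,402) of the composite are visible. From here I work by numbers, as the picture allowance is used.

```bash
cat > rel.py <<'E'
from h import *
def dark(f,p,r,z,frac=.6):
    g=cv2.cvtColor(f['img'],cv2.COLOR_RGB2GRAY);x,y=map(int,p)
    y0=max(y-r,0);w=(slice(y0,y+r+1),slice(x-r,x+r+1));b=np.zeros_like(g);b[w]=g[w]<np.median(g[w])*frac
    t=[q for q in blobs(b,4)];t=min(t,key=lambda q:np.hypot(q[1][0]-p[0],q[1][1]-p[1]))
    return on(f,t[1],z)
def trayhole(f,z,box=(110,155,230,280)):
    h=cv2.cvtColor(f['img'],cv2.COLOR_RGB2HSV);bl=((h[...,0]>100)&(h[...,0]<122)&(h[...,1]>120));b=np.zeros(bl.shape,bool);a,c,d,e=box;b[a:c,d:e]=~bl[a:c,d:e]
    t=max(blobs(b,20),key=lambda x:x[0][4]);return on(f,t[1],z),t
E
python3 - <<'E'
from rel import *
np.set_printoptions(precision=4,suppress=True)
f1=pickle.load(open('w1.pkl','rb'));f,s=pickle.load(open('w7.pkl','rb'))
A=[dark(f1,(q[0]*k,q[1]*k),4,.026,.7) for k in[.64] for q in[(241,189),(364,226),(220,299),(335,331)]]
dh=np.array([.4697,.0128,.026]);print(np.array(A)-dh)
B=[dark(f,(q[0]*1.28,q[1]*1.28),5,.026,.7) for q in[(277,158),(122,158)]]
H,t=trayhole(f,.032);print(np.array(B),H,t)
d=(A[0]+A[1])/2-dh;e=(B[0]+B[1])/2-H;print('dock',d,'now',e,'spacing',np.linalg.norm(A[0]-A[1]),np.linalg.norm(B[0]-B[1]))
g=cv2.cvtColor(f['img'],cv2.COLOR_RGB2GRAY);print(g[114:150:2,238:272:2])
E
```

```text
[[ 0.0354  0.051   0.    ]
 [ 0.0303 -0.0532  0.    ]
 [-0.0626  0.0554  0.    ]
 [-0.0677 -0.0485  0.    ]]
[[ 0.5059  0.064   0.026 ]
 [ 0.5005 -0.0416  0.026 ]] [0.4645 0.0127 0.032 ] ([239, 118, 31, 29, 703], [253.8, 131.9])
dock [ 0.0329 -0.0011  0.    ] now [ 0.0387 -0.0015 -0.006 ] spacing 0.10433608209760614 0.1057094232103347
[[ 93  94  93  93  95  97  97  98  89  98  98  95  95  95  94  95  94]
 [ 93  94  94  96  91  69  60  60  60  59  65  72  89  97  95  94  96]
 [ 94  94  90  67  60  57  85 103 103 103  87  65  66  75  94  94  92]
 [ 93  91  62  56  90  99 101 103 104 104 106 104  91  63  69  92  94]
 [ 94  65  66 104 148 113 166 163 166 166 165 162 161 164  68  72  96]
 [ 75  62 101 104 106  95 113 109 103 108 108 123 165 172  91  69  82]
 [ 67  88 165 150  85  86  96 102 102 104 105 109 111 120  99  76  74]
 [ 68 100 107  87  99 102 102 101 103 102 102 102 102 118 119 138  75]
 [ 66  95  88  95 102 101 101 101 103 103 100 100  99  98 120 111  76]
 [ 66  93 103 100 101 102 102 100 102 102  99  99  99  98  97 136  75]
 [ 64  91  89  99 100  99  99 101 100 100  98  98  99  99  99 110  78]
 [ 77  83  86 100  99 100  99 101  99  99  99  98  97  97 102  67  87]
 [ 81  61  79 101  99  99  99  99  98  99 100  97  98  97  90  73  88]
 [ 81  72  69 100 100 100  98  99 101 100  99  99  99 100  76  85  88]
 [ 83  83  58  75 101 102 101 100  99 100 100 100 101  87  75  92  90]
 [ 92  85  87  61  78 103 105 102 100 101 101 105  80  71  95  92  94]
 [ 91  91  87  91  76  54  70  85  95  88  79  64  91  96  93  93  92]
 [ 94  94  93  89  91  96  90  82  75  79  96  99  97  96  94  94  92]]
```

>>> {"op": "step_arm", "data": {"increments": [{"grip": 1,"delta_pos": [1.5,-0.1,0],"turn": [0,0,0]},{"grip": 1,"delta_pos": [0,0,0],"turn": [0,0,0]}]}}

```text
time_s: 12.1
tcp_pos: [0.5218, 0.0097, 0.0556]
orientation: [0.02, 1.0, 0.0, -0.001]
force: [-7.4, -0.0, 7.4]
finger_gap: 0.0132
finger_force: 60.4
```

>>> {"op": "step_arm", "data": {"increments": [{"grip": 1,"delta_pos": [1.5,-0.1,0],"turn": [0,0,0]},{"grip": 1,"delta_pos": [0,0,0],"turn": [0,0,0]}]}}

```text
time_s: 12.3
tcp_pos: [0.5218, 0.0097, 0.0556]
orientation: [0.02, 1.0, 0.0, -0.003]
force: [-10.2, -0.0, 12.7]
finger_gap: 0.013
finger_force: 60.9
```

```bash
python3 - <<'E'
from look import *
from rel import *
f,s=look('w8');print(trayhole(f,.032),s['ft_torque'])
B=[dark(f,(q[0]*1.28,q[1]*1.28),6,.026,.7) for q in[(277,158),(122,158)]];print(B)
E
```

```text
12.3 [0.52179759 0.00965829 0.05555557] psi 87.68870490728088 [-1.02004188e+01 -3.39172140e-03  1.27154148e+01] 0.012975714229013434
(array([0.46500317, 0.0126854 , 0.032     ]), ([239, 118, 31, 29, 701], [253.8, 132.0])) [ 0.11064674  1.56869271 -0.02580146]
[array([0.50591419, 0.06407828, 0.026     ]), array([ 0.50052733, -0.04151952,  0.026     ])]
```

>>> {"op": "step_arm", "data": {"increments": [{"grip": 1,"delta_pos": [0,0,0.6],"turn": [0,0,0]},{"grip": 1,"delta_pos": [0,0,0],"turn": [0,0,0]}]}}

```text
time_s: 12.55
tcp_pos: [0.5222, 0.0097, 0.0556]
orientation: [0.02, 1.0, 0.0, -0.002]
force: [-7.9, 0.4, 6.0]
finger_gap: 0.0129
finger_force: 60.0
```

>>> {"op": "step_arm", "data": {"increments": [{"grip": 1,"delta_pos": [0,0,0.5],"turn": [0,0,0]},{"grip": 1,"delta_pos": [0,0,0],"turn": [0,0,0]}]}}

```text
time_s: 12.75
tcp_pos: [0.5224, 0.0096, 0.0557]
orientation: [0.02, 1.0, 0.0, -0.002]
force: [-6.3, 0.2, 1.8]
finger_gap: 0.0132
finger_force: 59.5
```

>>> {"op": "step_arm", "data": {"increments": [{"grip": 1,"delta_pos": [0,0,0],"turn": [0,0,0]},{"grip": 1,"delta_pos": [0,0,0],"turn": [0,0,0]}]}}

```text
time_s: 12.95
tcp_pos: [0.5224, 0.0096, 0.0557]
orientation: [0.02, 1.0, 0.0, -0.002]
force: [-7.1, 1.2, 2.4]
finger_gap: 0.0131
finger_force: 59.5
```

>>> {"op": "step_arm", "data": {"increments": [{"grip": 1,"delta_pos": [1.5,-0.1,0.2],"turn": [0,0,0]},{"grip": 1,"delta_pos": [0,0,0],"turn": [0,0,0]}]}}

```text
time_s: 13.15
tcp_pos: [0.5238, 0.0095, 0.0558]
orientation: [0.02, 1.0, 0.0, -0.003]
force: [-7.0, 1.0, 0.7]
finger_gap: 0.0131
finger_force: 59.5
```

>>> {"op": "step_arm", "data": {"increments": [{"grip": 1,"delta_pos": [1.5,-0.1,0.3],"turn": [0,0,0]},{"grip": 1,"delta_pos": [0,0,0],"turn": [0,0,0]}]}}

```text
time_s: 13.35
tcp_pos: [0.5252, 0.0095, 0.0559]
orientation: [0.02, 1.0, 0.0, -0.003]
force: [-5.3, 0.5, 1.0]
finger_gap: 0.0132
finger_force: 59.5
```

```bash
python3 - <<'E'
from look import *
from rel import *
f,s=look('w9');print(trayhole(f,.032),s['ft_torque'])
E
```

```text
13.35 [0.52515874 0.00947532 0.0559317 ] psi 87.68988256882014 [-5.31714056  0.51270361  0.95066641] 0.013184696967681469
(array([0.46839277, 0.0124524 , 0.032     ]), ([239, 118, 30, 29, 702], [253.7, 132.0])) [0.07172283 0.99889666 0.0128252 ]
```

>>> {"op": "step_arm", "data": {"increments": [{"grip": 1,"delta_pos": [-1.5,0.1,0],"turn": [0,0,0]},{"grip": 1,"delta_pos": [-1.5,0.1,0],"turn": [0,0,0]},{"grip": 1,"delta_pos": [0,0,-0.3],"turn": [0,0,0]},{"grip": -1,"delta_pos": [0,0,0],"turn": [0,0,0]},{"grip": -1,"delta_pos": [0,0,0],"turn": [0,0,0]}]}}

```text
time_s: 13.9
tcp_pos: [0.5279, 0.0094, 0.0578]
orientation: [0.02, 1.0, -0.0, 0.003]
force: [0.9, 0.3, 0.2]
finger_gap: 0.0415
finger_force: 0.0
```

>>> {"op": "step_arm", "data": {"increments": [{"grip": -1,"delta_pos": [0,0,0],"turn": [0,0,0]},{"grip": -1,"delta_pos": [0,0,0],"turn": [0,0,0]},{"grip": -1,"delta_pos": [0,0,0],"turn": [0,0,0]},{"grip": -1,"delta_pos": [0,0,0],"turn": [0,0,0]}]}}

```text
time_s: 14.3
tcp_pos: [0.5253, 0.0095, 0.057]
orientation: [0.02, 1.0, 0.0, 0.0]
force: [0.1, 0.1, -0.4]
finger_gap: 0.085
finger_force: 0.0
```

>>> {"op": "step_arm", "data": {"increments": [{"grip": -1,"delta_pos": [0,0,10],"turn": [0,0,0]},{"grip": -1,"delta_pos": [0,0,25],"turn": [0,0,0]},{"grip": -1,"delta_pos": [0,0,35],"turn": [0,0,0]},{"grip": -1,"delta_pos": [0,0,35],"turn": [0,0,0]},{"grip": -1,"delta_pos": [0,0,0],"turn": [0,0,0]}]}}

```text
time_s: 14.8
tcp_pos: [0.5288, 0.0096, 0.1675]
orientation: [0.02, 1.0, 0.0, 0.005]
force: [1.1, 0.7, -0.7]
finger_gap: 0.0852
finger_force: 0.0
```

```bash
python3 - <<'E'
from look import *
from rel import *
f,s=look('w10');c=proj(f,[.4655,.0127,.032])[0];print(c)
x,y=c.astype(int);print(trayhole(f,.032,(y-14,y+15,x-14,x+15)),s['joint_positions'])
E
```

```text
14.8 [0.52879444 0.00955632 0.16746142] psi 87.68051450946818 [ 1.11861348  0.65745837 -0.66780149] 0.08517164331823499
[253.50495146 103.11477064]
(array([0.46479201, 0.01313095, 0.032     ]), ([245, 93, 19, 19, 281], [254.0, 102.2])) [ 1.80957928e-02  3.04850075e-01 -2.85660668e-01  9.69988683e-01
 -4.46437992e-05  5.85782217e-02]
```

```bash
python3 - <<'E'
from h import *
d=pickle.load(open('f0.pkl','rb'));D=d['side'];P=lambda x,y,z:on(D,(x*.64,y*.64),z).round(3)
print('carton base',P(440,298,0),P(465,302,0),'top',P(442,252,.089),P(468,252,.089),'purple',P(537,333,0),'bottle',P(433,278,0),'bowl',P(488,290,.01))
E
```

```text
carton base [0.77  0.006 0.   ] [ 0.772 -0.047  0.   ] top [0.803 0.017 0.089] [ 0.826 -0.032  0.089] purple [ 0.691 -0.215  0.   ] bottle [0.867 0.055 0.   ] bowl [ 0.83 -0.08  0.01]
```

>>> {"op": "step_arm", "data": {"increments": [{"grip": -1,"delta_pos": [15,-20,5],"turn": [0,0,0]},{"grip": -1,"delta_pos": [25,-30,0],"turn": [0,0,0]},{"grip": -1,"delta_pos": [30,-30,0],"turn": [0,0,0]},{"grip": -1,"delta_pos": [30,-32,0],"turn": [0,0,0]},{"grip": -1,"delta_pos": [22,-25,0],"turn": [0,0,0]}]}}

```text
time_s: 15.35
tcp_pos: [0.6479, -0.1293, 0.1656]
orientation: [0.021, 1.0, -0.0, -0.0]
force: [-0.2, 0.0, -0.0]
finger_gap: 0.0853
finger_force: 0.0
```

>>> {"op": "step_arm", "data": {"increments": [{"grip": -1,"delta_pos": [0,0,0],"turn": [0,0,0]},{"grip": -1,"delta_pos": [0,0,0],"turn": [0,0,0]}]}}

```text
time_s: 15.55
tcp_pos: [0.6462, -0.1278, 0.1652]
orientation: [0.021, 1.0, 0.0, -0.001]
force: [-0.2, 0.1, 0.2]
finger_gap: 0.0853
finger_force: 0.0
```

```bash
cat > dr.py <<'E'
from rel import *
def drift(f,zh=.072):
    h=cv2.cvtColor(f['img'],cv2.COLOR_RGB2HSV)
    red=((h[...,0]<6)|(h[...,0]>174))&(h[...,1]>140)&(h[...,2]>70)
    c=max(blobs(red,20),key=lambda t:t[0][4])
    return red,c
E
python3 - <<'E'
from look import *
from dr import *
f,s=look('w11');r,c=drift(f);print(c,proj(f,[[.651,-.127,.066],[.651,-.127,.038]]))
print(on(f,c[1],.056))
h=cv2.cvtColor(f['img'],cv2.COLOR_RGB2HSV)
x,y=map(int,c[1]);v=h[...,2].copy()
# bright top face
m=r&(h[...,2]>np.percentile(h[...,2][r],60));print(blobs(m,10),[on(f,b[1],.066) for b in blobs(m,10)])
E
```

```text
15.55 [ 0.64620428 -0.12779343  0.1652067 ] psi 87.61763214760933 [-0.20498701  0.13081755  0.23644366] 0.0852963423710084
([241, 181, 23, 31, 481], [252.4, 197.6]) [[254.05899234 198.95537442]
 [254.00580384 187.8185161 ]]
[ 0.65339635 -0.128415    0.056     ]
[([242, 191, 21, 19, 152], [250.9, 196.8]), ([250, 205, 12, 6, 16], [255.4, 208.6])] [array([ 0.6491411 , -0.12935003,  0.066     ]), array([ 0.65900543, -0.1262892 ,  0.066     ])]
```

```bash
python3 - <<'E'
from dr import *
f,s=pickle.load(open('w11.pkl','rb'));r,c=drift(f)
ys,xs=np.where(r)
for X in ([.651,-.127],):
    pass
t=np.linspace(0,2*np.pi,73)
for y in range(178,215,2):
    q=xs[ys==y]; print(y,(q.min(),q.max()) if len(q) else None,end=' ')
print()
for u,v in((252.5,200.5),(252.5,201.5)):
    X=on(f,(u,v),.066);c=proj(f,np.c_[X[0]+.009*np.cos(t),X[1]+.009*np.sin(t),0*t+.066]);print(X,c.min(0),c.max(0))
E
```

```text
178 None 180 None 182 (np.int64(248), np.int64(257)) 184 (np.int64(248), np.int64(257)) 186 (np.int64(245), np.int64(260)) 188 (np.int64(243), np.int64(259)) 190 (np.int64(243), np.int64(261)) 192 (np.int64(245), np.int64(260)) 194 (np.int64(243), np.int64(261)) 196 (np.int64(242), np.int64(263)) 198 (np.int64(242), np.int64(263)) 200 (np.int64(241), np.int64(263)) 202 (np.int64(242), np.int64(263)) 204 (np.int64(242), np.int64(262)) 206 (np.int64(243), np.int64(262)) 208 (np.int64(245), np.int64(260)) 210 (np.int64(248), np.int64(257)) 212 None 214 None 
[ 0.65221346 -0.12825296  0.066     ] [240.82849521 189.41062782] [264.17139029 211.33342047]
[ 0.65303395 -0.12828833  0.066     ] [240.84083452 190.43414516] [264.15904946 212.31022178]
```

>>> {"op": "step_arm", "data": {"increments": [{"grip": -1,"delta_pos": [3,0,-25],"turn": [0,0,0]},{"grip": -1,"delta_pos": [3,0,-35],"turn": [0,0,0]},{"grip": -1,"delta_pos": [0,0,-30],"turn": [0,0,0]},{"grip": -1,"delta_pos": [0,0,-15],"turn": [0,0,0]},{"grip": -1,"delta_pos": [0,0,0],"turn": [0,0,0]}]}}

```text
time_s: 16.1
tcp_pos: [0.6493, -0.1255, 0.0589]
orientation: [0.019, 1.0, 0.001, -0.004]
force: [-1.7, 0.8, -0.7]
finger_gap: 0.0853
finger_force: 0.0
```

>>> {"op": "step_arm", "data": {"increments": [{"grip": -1,"delta_pos": [0,0,0],"turn": [0,0,0]},{"grip": -1,"delta_pos": [0,0,0],"turn": [0,0,0]}]}}

```text
time_s: 16.3
tcp_pos: [0.6538, -0.1271, 0.0635]
orientation: [0.02, 1.0, -0.0, 0.001]
force: [0.2, 0.3, 0.3]
finger_gap: 0.0855
finger_force: 0.0
```

>>> {"op": "step_arm", "data": {"increments": [{"grip": -1,"delta_pos": [-1,-0.9,-4],"turn": [0,0,0]},{"grip": -1,"delta_pos": [0,0,-3],"turn": [0,0,0]},{"grip": -1,"delta_pos": [0,0,0],"turn": [0,0,0]},{"grip": -1,"delta_pos": [0,0,0],"turn": [0,0,0]},{"grip": -1,"delta_pos": [0,0,0],"turn": [0,0,0]}]}}

```text
time_s: 16.8
tcp_pos: [0.6521, -0.1285, 0.0549]
orientation: [0.02, 1.0, -0.0, 0.0]
force: [-0.6, 0.5, 1.1]
finger_gap: 0.0854
finger_force: 0.0
```

>>> {"op": "step_arm", "data": {"increments": [{"grip": 1,"delta_pos": [0,0,0],"turn": [0,0,0]},{"grip": 1,"delta_pos": [0,0,0],"turn": [0,0,0]},{"grip": 1,"delta_pos": [0,0,0],"turn": [0,0,0]},{"grip": 1,"delta_pos": [0,0,0],"turn": [0,0,0]},{"grip": 1,"delta_pos": [0,0,0],"turn": [0,0,0]}]}}

```text
time_s: 17.3
tcp_pos: [0.6522, -0.1284, 0.0551]
orientation: [0.02, 1.0, 0.0, 0.0]
force: [0.3, 0.5, -0.2]
finger_gap: 0.016
finger_force: 58.5
```

>>> {"op": "step_arm", "data": {"increments": [{"grip": 1,"delta_pos": [0,0,0],"turn": [0,0,0]},{"grip": 1,"delta_pos": [0,0,0],"turn": [0,0,0]},{"grip": 1,"delta_pos": [0,0,0],"turn": [0,0,0]},{"grip": 1,"delta_pos": [0,0,0],"turn": [0,0,0]}]}}

```text
time_s: 17.7
tcp_pos: [0.6522, -0.1284, 0.055]
orientation: [0.02, 1.0, -0.0, 0.0]
force: [0.1, 0.2, 2.2]
finger_gap: 0.0162
finger_force: 58.5
```

>>> {"op": "step_arm", "data": {"increments": [{"grip": 1,"delta_pos": [0,0,8],"turn": [0,0,0]},{"grip": 1,"delta_pos": [0,0,18],"turn": [0,0,0]},{"grip": 1,"delta_pos": [0,0,24],"turn": [0,0,0]},{"grip": 1,"delta_pos": [0,0,24],"turn": [0,0,0]},{"grip": 1,"delta_pos": [0,0,14],"turn": [0,0,0]}]}}

```text
time_s: 18.2
tcp_pos: [0.6527, -0.1285, 0.1451]
orientation: [0.02, 1.0, -0.0, 0.001]
force: [-0.3, -0.8, -0.9]
finger_gap: 0.0159
finger_force: 58.6
```

>>> {"op": "step_arm", "data": {"increments": [{"grip": 1,"delta_pos": [-12,9,0],"turn": [0,0,0]},{"grip": 1,"delta_pos": [-25,18,0],"turn": [0,0,0]},{"grip": 1,"delta_pos": [-30,24,0],"turn": [0,0,0]},{"grip": 1,"delta_pos": [-30,24,0],"turn": [0,0,0]},{"grip": 1,"delta_pos": [-30,24,0],"turn": [0,0,0]}]}}

```text
time_s: 18.7
tcp_pos: [0.5235, -0.0287, 0.1429]
orientation: [0.02, 1.0, 0.0, -0.0]
force: [0.3, 0.2, -0.1]
finger_gap: 0.0159
finger_force: 58.6
```

>>> {"op": "step_arm", "data": {"increments": [{"grip": 1,"delta_pos": [-30,22,0],"turn": [0,0,0]},{"grip": 1,"delta_pos": [-20,14,0],"turn": [0,0,0]},{"grip": 1,"delta_pos": [-8,6,0],"turn": [0,0,0]},{"grip": 1,"delta_pos": [0,0,0],"turn": [0,0,0]},{"grip": 1,"delta_pos": [0,0,0],"turn": [0,0,0]}]}}

```text
time_s: 19.2
tcp_pos: [0.4686, 0.0122, 0.1433]
orientation: [0.02, 1.0, -0.0, 0.001]
force: [0.6, 0.4, -1.1]
finger_gap: 0.0159
finger_force: 58.6
```

```bash
python3 - <<'E'
from look import *
from dr import *
f,s=look('w12');print(s['finger_force'],s['joint_positions'][5]);r,c=drift(f);print(blobs(r,10))
S=grab_frame('scene');D=grab_frame('side');pickle.dump((f,S,D,s),open('sd12.pkl','wb'))
T=s['tcp_pos']
for n,g in(('S',S),('D',D)):
    r,_=drift(g);print(n,[b for b in blobs(r,8)],proj(g,[T+[0,0,.005],T-[0,0,.003],T-[0,0,.021],T-[0,0,.051]]))
E
```

```text
19.2 [0.46855812 0.01222888 0.14326378] psi 87.67221372581784 [ 0.61761225  0.38890175 -1.13546207] 0.01588299833218868
58.63982677459717 0.06704432041945764
[([238, 232, 33, 11, 88], [253.9, 235.4]), ([238, 237, 33, 14, 167], [254.1, 242.2]), ([237, 245, 35, 15, 206], [254.1, 250.7]), ([236, 254, 37, 39, 1180], [253.9, 272.8])]
S [([72, 293, 6, 5, 22], [74.3, 295.1])] [[318.12121218 185.03294376]
 [317.62671001 187.50243911]
 [316.53970521 192.92248858]
 [314.80332819 201.55682836]]
D [([275, 133, 6, 14, 43], [277.4, 141.7]), ([240, 178, 6, 12, 53], [242.3, 183.4])] [[244.73861269 181.20988092]
 [244.69711041 184.05994823]
 [244.60480592 190.41844077]
 [244.45422999 200.85011971]]
```

>>> {"op": "step_arm", "data": {"increments": [{"grip": 1,"delta_pos": [-1,0.7,-8],"turn": [0,0,0]},{"grip": 1,"delta_pos": [0,0,-17],"turn": [0,0,0]},{"grip": 1,"delta_pos": [0,0,-18],"turn": [0,0,0]},{"grip": 1,"delta_pos": [0,0,-10],"turn": [0,0,0]},{"grip": 1,"delta_pos": [0,0,0],"turn": [0,0,0]}]}}

```text
time_s: 19.85
tcp_pos: [0.4646, 0.0131, 0.0881]
orientation: [0.02, 1.0, -0.0, -0.002]
force: [0.4, -0.2, -0.6]
finger_gap: 0.016
finger_force: 58.6
```

>>> {"op": "step_arm", "data": {"increments": [{"grip": 1,"delta_pos": [0,0,0],"turn": [0,0,0]},{"grip": 1,"delta_pos": [0,0,0],"turn": [0,0,0]},{"grip": 1,"delta_pos": [0,0,0],"turn": [0,0,0]}]}}

```text
time_s: 20.15
tcp_pos: [0.4668, 0.0133, 0.0905]
orientation: [0.02, 1.0, 0.0, 0.001]
force: [-0.1, 0.0, -1.0]
finger_gap: 0.0158
finger_force: 58.6
```

```bash
python3 - <<'E'
from look import *
from dr import *
f,s=look('w13');T=s['tcp_pos']
print(proj(f,[T-[0,0,.003],T-[0,0,.021],T-[0,0,.051],[.4648,.0131,.032],[.4697,.0128,.026]]))
h=cv2.cvtColor(f['img'],cv2.COLOR_RGB2HSV)
print(h[150:260:6,224:284:4,0]);print(h[150:260:6,224:284:4,1]);print(h[150:260:6,224:284:4,2])
E
```

```text
20.15 [0.46678617 0.01330919 0.09053011] psi 87.6783977392616 [-0.11975957  0.01324585 -1.02425531] 0.015798771872751933
[[252.28562215 258.17139549]
 [252.43454364 240.49797393]
 [252.62623876 217.82765825]
 [252.20962513 210.2749636 ]
 [252.11213409 213.72380665]]
[[102 104 103 100  99  98 100  99  99 100 100  98  99 101  99]
 [101 100 102  99 102 102 104  99  98  99  95 102  97  99  97]
 [101 104 100 102  99 103 103 100 102  98  99  99  99 104 102]
 [100 101 101  99 101 103 100 102  98  98 102 100 101 100 102]
 [ 98  98 100  98 100 100 101  99  95 102 104 100  99 104 100]
 [107 107 107 106 108 107 107 106 106 107 107 108 107 106 107]
 [107 106 107 107 106 107 106 107 107 106 107 107 106 106 107]
 [106 106 107 106 107 106 106 106 106 107 107 106 106 107 107]
 [107 106 106 106 107 106 106 107 107 106 106 107 106 106 107]
 [106 107 107 107 107  97  38  30  26 100 106 106 107 106 107]
 [107 107 107 107 107  96 105 105 101 102 107 107 108 107 107]
 [107 107 107 107 107 106  90 105 102 107 107 107 106 107 107]
 [107 106 107 107 107 107 111 150 105 113 107 107 107 107 107]
 [107 107 107 
[... 2060 characters left out ...]
0 141]
 [141 141 139 139 139 141 128 101 133 140 140 141 141 140 142]
 [140 142 140 139 122 148  88  90  85 124 115 142 140 140 140]
 [140 141 141 137 107  72  76  93 110 105 108 141 139 140 139]
 [137 141 140 141 126  69 101 109 110  96 134 141 138 141 140]
 [138 136 138 139 141 140  99 105 101  92 142 138 140 140 141]
 [138 140 140 139 125 173 159 160 161 164 129 106 140 140 139]
 [128 116 115  86 164 151 144 147 147 134 146 164  50 120 115]
 [132 130 137  34  74  79 142 141 140 137  89  96  34 133 129]
 [130 129 124  32 126  33  92 145 152  63  30 101  35 121 130]
 [131 128  80  28  96 144  78  32  30  88 129 112  32  94 130]
 [129 130  24  48  33 146 150 157 162 124 131  33  48  22 130]]
```

>>> {"op": "step_arm", "data": {"increments": [{"grip": 1,"delta_pos": [0,0,-4],"turn": [0,0,0]},{"grip": 1,"delta_pos": [0,0,-4],"turn": [0,0,0]},{"grip": 1,"delta_pos": [0,0,0],"turn": [0,0,0]}]}}

```text
time_s: 20.5
tcp_pos: [0.4654, 0.0133, 0.0812]
orientation: [0.02, 1.0, -0.0, -0.001]
force: [0.7, 0.3, -0.6]
finger_gap: 0.0159
finger_force: 58.6
```

>>> {"op": "step_arm", "data": {"increments": [{"grip": 1,"delta_pos": [0,0,-3],"turn": [0,0,0]},{"grip": 1,"delta_pos": [0,0,-3],"turn": [0,0,0]},{"grip": 1,"delta_pos": [0,0,0],"turn": [0,0,0]}]}}

```text
time_s: 20.8
tcp_pos: [0.4656, 0.0133, 0.0753]
orientation: [0.02, 1.0, -0.0, -0.0]
force: [-0.6, 0.7, -1.1]
finger_gap: 0.016
finger_force: 58.6
```

>>> {"op": "step_arm", "data": {"increments": [{"grip": 1,"delta_pos": [0,0,-2],"turn": [0,0,0]},{"grip": 1,"delta_pos": [0,0,0],"turn": [0,0,0]}]}}

```text
time_s: 21.0
tcp_pos: [0.4659, 0.0133, 0.0736]
orientation: [0.02, 1.0, -0.0, -0.0]
force: [-0.5, 0.4, -1.5]
finger_gap: 0.0162
finger_force: 58.6
```

>>> {"op": "step_arm", "data": {"increments": [{"grip": 1,"delta_pos": [1,0,-2],"turn": [0,0,0]},{"grip": 1,"delta_pos": [0.5,0,-2],"turn": [0,0,0]},{"grip": 1,"delta_pos": [0,0,0],"turn": [0,0,0]}]}}

```text
time_s: 21.3
tcp_pos: [0.4669, 0.0132, 0.0694]
orientation: [0.02, 1.0, -0.0, -0.001]
force: [-1.7, -0.4, -2.1]
finger_gap: 0.0161
finger_force: 58.7
```

>>> {"op": "step_arm", "data": {"increments": [{"grip": 1,"delta_pos": [0.7,0,-2],"turn": [0,0,0]},{"grip": 1,"delta_pos": [0.5,0,-2],"turn": [0,0,0]},{"grip": 1,"delta_pos": [0,0,0],"turn": [0,0,0]}]}}

```text
time_s: 21.6
tcp_pos: [0.4671, 0.0132, 0.0651]
orientation: [0.02, 1.0, -0.0, -0.002]
force: [-3.4, -0.7, -0.3]
finger_gap: 0.016
finger_force: 58.9
```

>>> {"op": "step_arm", "data": {"increments": [{"grip": 1,"delta_pos": [0.7,0,-2],"turn": [0,0,0]},{"grip": 1,"delta_pos": [0.5,0,-1],"turn": [0,0,0]},{"grip": 1,"delta_pos": [0,0,0],"turn": [0,0,0]}]}}

```text
time_s: 21.9
tcp_pos: [0.4678, 0.0132, 0.0621]
orientation: [0.02, 1.0, -0.0, -0.002]
force: [-4.5, 0.0, 0.2]
finger_gap: 0.0159
finger_force: 58.9
```

>>> {"op": "step_arm", "data": {"increments": [{"grip": 1,"delta_pos": [0.5,0,-1.5],"turn": [0,0,0]},{"grip": 1,"delta_pos": [0.3,0,-1],"turn": [0,0,0]},{"grip": 1,"delta_pos": [0,0,0],"turn": [0,0,0]}]}}

```text
time_s: 22.2
tcp_pos: [0.4685, 0.0132, 0.0596]
orientation: [0.02, 1.0, -0.0, -0.002]
force: [-5.5, -0.6, 1.2]
finger_gap: 0.0158
finger_force: 58.9
```

>>> {"op": "step_arm", "data": {"increments": [{"grip": 1,"delta_pos": [0.4,0,-1.5],"turn": [0,0,0]},{"grip": 1,"delta_pos": [0,0,-1.5],"turn": [0,0,0]},{"grip": 1,"delta_pos": [0,0,0],"turn": [0,0,0]}]}}

```text
time_s: 22.5
tcp_pos: [0.4689, 0.0131, 0.0565]
orientation: [0.02, 1.0, -0.0, -0.002]
force: [-5.8, -0.9, -1.3]
finger_gap: 0.0161
finger_force: 58.9
```

>>> {"op": "step_arm", "data": {"increments": [{"grip": 1,"delta_pos": [0,0,-1.5],"turn": [0,0,0]},{"grip": 1,"delta_pos": [0,0,-1],"turn": [0,0,0]},{"grip": 1,"delta_pos": [0,0,0],"turn": [0,0,0]}]}}

```text
time_s: 22.8
tcp_pos: [0.4689, 0.0131, 0.0541]
orientation: [0.02, 1.0, -0.0, -0.002]
force: [-5.4, -1.5, -0.1]
finger_gap: 0.0155
finger_force: 58.9
```

Nearly seated; press until the vertical force rises.

>>> {"op": "step_arm", "data": {"increments": [{"grip": 1,"delta_pos": [0,0,-0.8],"turn": [0,0,0]},{"grip": 1,"delta_pos": [0,0,0],"turn": [0,0,0]}]}}

```text
time_s: 23.0
tcp_pos: [0.4689, 0.0131, 0.0534]
orientation: [0.02, 1.0, -0.0, -0.002]
force: [-5.9, -0.9, 0.4]
finger_gap: 0.0157
finger_force: 58.9
```

>>> {"op": "step_arm", "data": {"increments": [{"grip": 1,"delta_pos": [0,0,-0.8],"turn": [0,0,0]},{"grip": 1,"delta_pos": [0,0,0],"turn": [0,0,0]}]}}

```text
time_s: 23.2
tcp_pos: [0.4689, 0.0131, 0.053]
orientation: [0.02, 1.0, -0.0, -0.002]
force: [-7.1, -1.4, 5.3]
finger_gap: 0.0159
finger_force: 59.5
```

>>> {"op": "step_arm", "data": {"increments": [{"grip": 1,"delta_pos": [0,0,-0.8],"turn": [0,0,0]},{"grip": 1,"delta_pos": [0,0,0],"turn": [0,0,0]}]}}

```text
time_s: 23.4
tcp_pos: [0.4689, 0.0131, 0.0529]
orientation: [0.02, 1.0, -0.0, -0.002]
force: [-8.5, -2.1, 11.7]
finger_gap: 0.0163
finger_force: 60.4
```

>>> {"op": "step_arm", "data": {"increments": [{"grip": 1,"delta_pos": [0,0,-0.6],"turn": [0,0,0]},{"grip": 1,"delta_pos": [0,0,0],"turn": [0,0,0]},{"grip": 1,"delta_pos": [0,0,1.5],"turn": [0,0,0]},{"grip": -1,"delta_pos": [0,0,0],"turn": [0,0,0]},{"grip": -1,"delta_pos": [0,0,0],"turn": [0,0,0]}]}}

```text
time_s: 23.9
tcp_pos: [0.4733, 0.0135, 0.0538]
orientation: [0.02, 1.0, 0.0, 0.002]
force: [0.7, -0.4, -0.8]
finger_gap: 0.0444
finger_force: 0.0
```

>>> {"op": "step_arm", "data": {"increments": [{"grip": -1,"delta_pos": [0,0,0],"turn": [0,0,0]},{"grip": -1,"delta_pos": [0,0,0],"turn": [0,0,0]},{"grip": -1,"delta_pos": [0,0,0],"turn": [0,0,0]},{"grip": -1,"delta_pos": [0,0,0],"turn": [0,0,0]}]}}

```text
time_s: 24.3
tcp_pos: [0.4714, 0.0133, 0.0533]
orientation: [0.02, 1.0, 0.0, 0.0]
force: [-0.3, -0.4, -0.2]
finger_gap: 0.0854
finger_force: 0.0
```

>>> {"op": "step_arm", "data": {"increments": [{"grip": -1,"delta_pos": [0,0,10],"turn": [0,0,0]},{"grip": -1,"delta_pos": [0,0,25],"turn": [0,0,0]},{"grip": -1,"delta_pos": [0,0,35],"turn": [0,0,0]},{"grip": -1,"delta_pos": [0,0,35],"turn": [0,0,0]},{"grip": -1,"delta_pos": [0,0,0],"turn": [0,0,0]}]}}

```text
time_s: 24.8
tcp_pos: [0.4749, 0.0134, 0.1636]
orientation: [0.02, 1.0, 0.0, 0.005]
force: [0.9, -0.2, -1.1]
finger_gap: 0.0857
finger_force: 0.0
```

>>> {"op": "step_arm", "data": {"increments": [{"grip": -1,"delta_pos": [0,0,0],"turn": [0,0,0]},{"grip": -1,"delta_pos": [0,0,0],"turn": [0,0,0]},{"grip": -1,"delta_pos": [0,0,0],"turn": [0,0,0]}]}}

```text
time_s: 25.1
tcp_pos: [0.47, 0.0133, 0.1572]
orientation: [0.02, 1.0, -0.0, -0.001]
force: [0.6, -1.3, 0.0]
finger_gap: 0.0855
finger_force: 0.0
```

```bash
python3 - <<'E'
from look import *
from dr import *
f,s=look('w14');r,c=drift(f);ys,xs=np.where(r);print(c,blobs(r,10),xs.min(),xs.max(),ys.min(),ys.max())
t=np.linspace(0,2*np.pi,73);X=[.4697,.0128]
for z in(.036,.064):
    q=proj(f,np.c_[X[0]+.009*np.cos(t),X[1]+.009*np.sin(t),0*t+z]);print(z,q.min(0),q.max(0))
# tray screws & dock mid screws predicted
g=proj(f,[[.5059,.064,.026],[.5005,-.0416,.026]]);print(g,[dark(f,p,5,.026,.7) for p in g])
# tray tail screws: 9? mm: relative to hole use w7 geometry
f7,_=pickle.load(open('w7.pkl','rb'));a=[dark(f7,(x*1.28,83*1.28),5,.032,.7) for x in(128,268)];print('w7',a)
g=proj(f,np.array(a)+[.0045,0,0]);print('now',[dark(f,p,6,.032,.7) for p in g])
D=grab_frame('side');S=grab_frame('scene');pickle.dump((S,D),open('sd14.pkl','wb'))
for n,gf in(('S',S),('D',D)):
    rr,_=drift(gf);print(n,blobs(rr,8),proj(gf,[[.4697,.0128,.050]]))
E
```

```text
25.1 [0.46999747 0.013271   0.15720852] psi 87.68074077246764 [ 0.60511737 -1.25024231  0.03133212] 0.08549179731889321
([242, 174, 24, 30, 485], [253.3, 190.0]) [([242, 174, 24, 30, 485], [253.3, 190.0])] 242 265 174 203
0.036 [241.55141025 173.77009426] [263.2062495  194.45502135]
0.064 [240.15855007 183.79029997] [264.26531992 206.55454653]
[[311.16732592 217.25754865]
 [193.21102305 216.10994459]] [array([0.50799779, 0.06190294, 0.026     ]), array([ 0.50018571, -0.0394109 ,  0.026     ])]
w7 [array([ 0.45059238, -0.02937042,  0.032     ]), array([0.45404993, 0.0557931 , 0.032     ])]
now [array([ 0.45291132, -0.02802425,  0.032     ]), array([0.45729072, 0.05663819, 0.032     ])]
S [([311, 208, 8, 7, 41], [314.8, 211.0]), ([72, 293, 6, 5, 22], [74.3, 295.1])] [[311.94158748 212.8750112 ]]
D [([275, 133, 6, 14, 44], [277.5, 141.8]), ([240, 210, 7, 11, 65], [242.6, 214.8])] [[244.215627   214.98130026]]
```

```bash
python3 - <<'E'
from dr import *
d=pickle.load(open('f0.pkl','rb'));S,D=pickle.load(open('sd14.pkl','rb'))
for n,a,b,m0,m1 in(('D',d['side'],D,(312.6,196.8),(242.6,214.8)),):
    p=proj(a,[[.652,-.128,.052],[.468,.0126,.050],[.468,.0126,.053]]);print(n,np.array(m0)-p[0],np.array(m1)-p[1],'3mm up:',p[2]-p[1])
R,_=drift(d['side']);R1,_=drift(D);print(blobs(R,8),blobs(R1,8))
for n,b in(('S',S),('D',D)):
    h=cv2.cvtColor(b['img'],cv2.COLOR_RGB2HSV);p=proj(b,[[.468+.111,.0084,.042]])[0];x,y=p.astype(int);w=h[y-16:y+17,x-20:x+21]
    print(n,p,blobs((w[...,1]<50)&(w[...,2]>120),15),'off',x-20,y-16)
E
```

```text
D [-0.69797549 -0.43657883] [-1.4398193  -0.45875396] 3mm up: [ 0.01411503 -1.00531041]
[([275, 133, 6, 14, 43], [277.4, 141.7]), ([310, 192, 6, 11, 54], [312.6, 197.0])] [([275, 133, 6, 14, 44], [277.5, 141.8]), ([240, 210, 7, 11, 65], [242.6, 214.8])]
S [272.35350781 192.48883465] [([17, 0, 24, 13, 106], [28.9, 4.3]), ([21, 27, 9, 6, 22], [25.7, 29.6])] off 252 176
D [260.26464031 201.97826767] [([17, 0, 24, 33, 306], [32.6, 16.2]), ([0, 12, 11, 10, 45], [4.4, 17.3])] off 240 185
```

```bash
python3 -c "
from bench import *
print(job_done())"
```

```text
the job is handed in; nothing more can be done
None
```

The tray is turned end for end and docked against the spring stop. The drift is seated with its collar down, judged by force and height readings; the block was last seen in its pocket before the drift went in. I let go, and the job was handed in at about 25 s.

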